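# Set out the screwdrivers for a drive swap and weed out the snapped ones

## Task

Clear the bamboo rack before the drive swap: lift every screwdriver up and off its peg. Lay each good one flat on the floor of the stainless tray, side by side along the tray's length with all the handles at the grip-tab end and all the blades pointing away from it, and drop every one whose blade has snapped off into the open acrylic box. Leave the paperweight and the drive case where they are.

Things in the scene. Friction and masses are not known exactly. Their poses are not given: they have to be found in the camera images.
- rack: fixed bamboo tool rack, 290 mm wide (y), its open face sloping 55 degrees from horizontal and looking to its own -x, towards the robot. Origin on the shelf under its centre. Tools hang by the eye with the blade down the slope, origins at x = 12, z = 129 mm here; gaps of 28 mm between handles, 27 mm from the outer ones to the side struts (front 20 mm behind the handle axes)
- rack_peg3 (a point): middle of the rack's five steel pegs, where a hung tool's axis plane crosses it (x = 48, z = 180 mm from the rack's origin). The pegs, 5 mm thick, stand in a level row 46 mm apart (along the rack's y) on the top bar and run 30 mm on from here square to the slope (to -x and 35 degrees up). To unhook: slide the tool 3 to 8 mm up the slope, then draw it off square to the slope, 40 mm or more
- rack_rest (a point): middle of the front of the rack's lower cross bar, on which the backs of the hung handles lean, 32 mm down the slope from their origins. The bar measures 14 mm along the slope; between it and the top bar it is open behind the handles
- driver1: good screwdriver, 180 mm: soft-square black handle 18 x 18 x 85 mm, flat hanging eye at its butt, straight 5.6 mm steel blade at the other end. Origin on its long axis, near the handle's middle; x points to the blade's tip: eye from -70 to -45 mm, handle -45 to +40, collar and blade +39 to +110. About 65 g, balanced within 15 mm of the origin. Hung on a peg at first; absent (None) in some runs
- driver2: good screwdriver, 180 mm: soft-square black handle 18 x 18 x 85 mm, flat hanging eye at its butt, straight 5.6 mm steel blade at the other end. Origin on its long axis, near the handle's middle; x points to the blade's tip: eye from -70 to -45 mm, handle -45 to +40, collar and blade +39 to +110. About 65 g, balanced within 15 mm of the origin. Hung on a peg at first; absent (None) in some runs
- driver3: good screwdriver, 180 mm: soft-square black handle 18 x 18 x 85 mm, flat hanging eye at its butt, straight 5.6 mm steel blade at the other end. Origin on its long axis, near the handle's middle; x points to the blade's tip: eye from -70 to -45 mm, handle -45 to +40, collar and blade +39 to +110. About 65 g, balanced within 15 mm of the origin. Hung on a peg at first; absent (None) in some runs
- driver1_tip (a point): tip of the blade of driver1, 110 mm from its origin along its x axis. The hanging eye at the other end is a loop 23 mm wide and 5 mm thick in the tool's xy plane, its opening 13 mm wide and 19 mm long (snapped ones have the same eye)
- driver2_tip (a point): tip of the blade of driver2, 110 mm from its origin along its x axis. The hanging eye at the other end is a loop 23 mm wide and 5 mm thick in the tool's xy plane, its opening 13 mm wide and 19 mm long (snapped ones have the same eye)
- driver3_tip (a point): tip of the blade of driver3, 110 mm from its origin along its x axis. The hanging eye at the other end is a loop 23 mm wide and 5 mm thick in the tool's xy plane, its opening 13 mm wide and 19 mm long (snapped ones have the same eye)
- snapped1: broken screwdriver: same handle and eye as the good ones, but the blade has snapped off to a short stub, so it is only 130 mm long (stub ends at x = +60 mm). Origin on its long axis, near the handle's middle, x towards the stub. About 55 g. At the start hung on a peg; absent (None) in some runs
- snapped2: broken screwdriver: same handle and eye as the good ones, but the blade has snapped off to a short stub, so it is only 130 mm long (stub ends at x = +60 mm). Origin on its long axis, near the handle's middle, x towards the stub. About 55 g. At the start hung on a peg; absent (None) in some runs
- tray: loose (0.7 kg) shallow stainless steel tray, 222 x 156 mm outside, 216 x 150 mm inside, walls 18 mm high and 3 mm thick, floor 3 mm thick. Origin at the centre of its underside, z up; its x axis runs along its length, away from the end with the 60 mm wide, 28 mm long flat grip tab (the tab is on the -x end, in all starts the end nearer the robot)
- box: loose (0.8 kg) open-topped clear acrylic box, 120 mm (x) by 170 mm (y) outside, 65 mm high, walls and floor 4 mm. Origin at the centre of its underside, z up. Its 120 mm deep flat lid is hinged along the rim of its -x long side (the side nearer the robot) and is folded right back, sloping down outside the box, so that the top is fully open
- box_lid (a joint): angle of the acrylic box's lid: 0 shut, about 3.5 rad folded right back; a stiff hinge holds it where it is. It can stay as it is
- paperweight: domed glass paperweight, 76 mm across, 52 mm high; origin at the centre of its underside; not part of the job
- case: blue silicone drive case, 120 x 84 x 26 mm; origin at the centre of its underside; not part of the job

How it is judged:
By the outcome, as a careful person would: the job done as asked, in the order asked, and still so for the second after the job is handed in, with the robot touching nothing.
Of driver1, driver2, driver3, snapped1, snapped2 only 4 to 5 are there at a start; the rules pass over those that are not, and their reading is None.
At some moment in a run one of tray, box may be knocked a few centimetres aside while the robot is not near it.
Once in a run the grip may slacken for a moment while it holds something.
It also fails if it takes over 210 s, if anything falls off the work surface, if the arm or the gripper's body presses on something with over 40 N, if the wrist force passes 120 N, or if a joint passes its speed limit or range.

## Robot

A 7-joint arm with a two-finger parallel gripper is mounted at the origin on the work surface. World frame = base frame: x ahead of the robot, y to its left, z up, the work surface at z = 0. Lengths are in m, angles in rad, forces in N, time in s.
With the tool pointing down it reaches from about 0.425 to 0.875 m from the base axis. Payload 4.7 kg.
Tool frame: the origin (TCP) lies between the finger pads; the fingertips stand 19 mm ahead of it and the grasp point (between the pads) is the TCP (ctrl.tip_extent is the distance from the TCP to the fingertips, in m); z points along the fingers, y is the line along which they close (so a half turn about z gives the same grasp; the last joint's range is limited). The gripper opens to 87 mm and grips with 3 to 60 N. Pads are 19 mm wide; open, the fingers measure 117 mm over their backs; the gripper's body (75 mm by 190 mm) begins 51 mm behind the grasp point.
Start: joints at [-1.216, 0.321, -0.07, 1.45, 0.023, 1.371, -0.057], TCP at [0.217, 0.613, 0.207] pointing down, gripper open.
Joint ranges: [-2.86, 2.86], [-0.3, 2.09], [-1.38, 1.24], [0.06, 2.45], [-1.56, 4.7], [0.09, 2.05], [-2.69, 2.69]. Speed limits (rad/s): [2.57, 2.57, 3.14, 3.14, 3.14, 3.14, 3.14].

## Interface

Orientations are given as a rotation vector (axis times angle).
In Python, from bench import ctrl gives the robot as it stands.
- The arm moves only by the shell command python3 -m crank 'ROWS' [OPENING] [FORCE]. ROWS is JSON, a list of rows, each an object of numbers: "tx", "ty", "tz": the shift along the tool's x, y, z in mm; "turn": the turn about the tool's z in units of 5 degrees (1.0 is 5 degrees). In form: [{"tx": .., "ty": .., "tz": .., "turn": ..}, ...]. A call has 1 to 5 rows; each row is the pose to reach, as a shift and turn from the pose commanded when the call began, along the tool's axes at that moment; what a row does not reach only later rows make up. A row lasts 1/8 s, in which the tool goes at most 62.5 mm and 10.7 degrees, less where a joint would pass 70% of its speed; a pose out of reach is approached as far as the arm can. A call with a gripper value outside its range is refused whole. OPENING is the finger opening in mm, from 0 to 87, set as the call begins (- or left out, the last holds). The fingers move at their own pace and stop on an object; FORCE is the grip in N (left out, the last holds). Time passes only in rows, so rows that repeat a pose let the fingers close. It gives the time, the measured TCP pose, the force, the opening and the grip force at its end, in the units of the state.
- ctrl.get_state(): the state, without advancing time (a new reading comes with each control period).
- ctrl.get_image(name): name is "scene" or "top"; returns (picture, depth): 384x512x3 uint8, red, green, blue; 384x512 float32, m along the optical axis (not along the pixel's ray), 0 where there is no reading.
- ctrl.camera_model(name): a dict with "intrinsics" (3x3 intrinsics, pixels), "dist_coeffs" ([k1, k2, p1, p2, k3] as OpenCV has them; the pictures are not rectified), "origin" and "orientation" of the camera in the world. Camera axes: x right, y down, z forward; pixel columns grow to the right and rows downward; lengths in m; the calibration is good to about 2 mm. A picture is of the moment at which its call begins. camera_model takes no time and is no camera call.
- ctrl.close_job(): hands the job in; it is judged then, once.
Trained networks look in the newest picture that a camera, given by its name, has taken for a name from the list of things; names that differ only in an ending like _2 or _b are one class to them, and where a whole thing is asked for, a point or a joint stands for the part that bears it (a point fixed in the world has none). Each returns a list of dicts, best first, with "confidence" (0 to 1); they miss things now and then, are a little off and sometimes report something else, mostly with a low value. They report only what shows in the picture. A call takes as long as a camera call.
- ctrl.recognise(camera, query): "xyz" ([x, y, z] in m, in world coordinates, good to about 4 mm: the middle of the surface that is visible of it).
- ctrl.mark_of(camera, query): "xyz" ([x, y, z] in m, in world coordinates, good to about 4 mm: a listed point, or the origin of a listed thing).
The state is a dict: "time": time; "joint_positions": joint angles; "qd": joint speeds; "joint_torque": joint torques, N m; "position": TCP position; "tool_rot": TCP orientation; "ft_force": force on the tool from outside, world axes, zero at the start; "torque": the same for the moment, N m; "grip_width": opening from 0.0 (shut) to 1.0 (fully open); "grip_force": force on a finger pad.
Only numpy, scipy, OpenCV 4.12 (cv2) and the standard library are available. Lean on these libraries where they do the work, as an engineer would, in place of code of your own. Each camera call takes 0.05 s, during which the arm holds its last target. There are 200 camera calls.

## Working session

There is one attempt and no reset: what is moved stays moved. The work goes in short steps, Python scripts to look and compute and a shell command to move; the robot and the scene stay as the last step left them, time stands still between calls to the robot, and variables do not carry over. Pictures are saved under pics/ and viewed, at most 14 in all, crops included, and the job is handed in when it is done.

```bash
ls; mkdir -p pics
python3 - <<'E'
from bench import ctrl
import cv2,numpy as np
s=ctrl.get_state(); print(s)
for c in("scene","top"):
    im,d=ctrl.get_image(c); cv2.imwrite(f"pics/{c}0.png",im[:,:,::-1])
    m=ctrl.camera_model(c); print(m)
    for q in["rack_peg3","rack_rest","driver1","driver1_tip","snapped1","tray","box","paperweight","case","rack"]:
        print(c,q,[(np.round(r["xyz"],3).tolist(),round(r["confidence"],2)) for r in ctrl.mark_of(c,q)])
E
```

```text
pics
{'time': 0.0, 'joint_positions': array([-1.21591605,  0.32184692, -0.07008132,  1.4516845 ,  0.02258688,
        1.3707932 , -0.056901  ]), 'qd': array([-6.17797656e-04, -4.02619983e-04, -1.73810533e-04,  3.56560264e-05,
       -1.19884572e-03,  4.36459654e-04,  4.42516644e-04]), 'joint_torque': array([-2.47029431e-05, -4.91283882e+01, -4.04010639e-01, -3.12530029e+01,
       -6.39976957e-02,  4.35311103e-02,  1.65071133e-04]), 'position': array([0.21709414, 0.61205033, 0.20624121]), 'tool_rot': array([-5.32631312e-01, -3.09586271e+00,  3.03098287e-03]), 'ft_force': array([ 0.13171461,  0.75407667, -0.51502137]), 'torque': array([-0.01620217,  0.00802405,  0.02039118]), 'grip_force': 0.0, 'grip_width': 1.0021332777234517}
{'intrinsics': array([[432.12593528,   0.        , 249.33980336],
       [  0.        , 432.12593528, 193.22401486],
       [  0.        ,   0.        ,   1.        ]]), 'dist_coeffs': array([0.02370543, 0.        , 0.        , 0.        , 0.        ]), 'origin': array([ 0.83770287, -0.56767795,  0.90069348]), 'orientation': array([-2.389615  , -0.58034303,  0.
[... 804 characters left out ...]
       ,  0.        ,  0.        ,  0.        ]), 'origin': array([ 0.37040767, -0.00954155,  1.09390428]), 'orientation': array([-2.12406946,  2.12602031, -0.21350129])}
top rack_peg3 [([0.717, 0.016, 0.179], 0.62)]
top rack_rest [([0.675, 0.01, 0.101], 0.86)]
top driver1 [([0.688, 0.013, 0.129], 0.81), ([0.685, -0.035, 0.134], 0.63), ([0.676, 0.056, 0.13], 0.54)]
top driver1_tip [([0.624, 0.004, 0.04], 0.53)]
top snapped1 [([0.674, 0.099, 0.131], 0.76), ([0.697, -0.082, 0.128], 0.7)]
top tray [([0.409, 0.32, 0.001], 0.63)]
top box [([0.673, 0.01, 0.002], 0.36)]
top paperweight [([0.673, 0.33, -0.003], 0.97)]
top case [([0.664, -0.318, 0.002], 0.83)]
top rack [([0.673, 0.008, 0.002], 0.75)]
```

View pics/scene0.png

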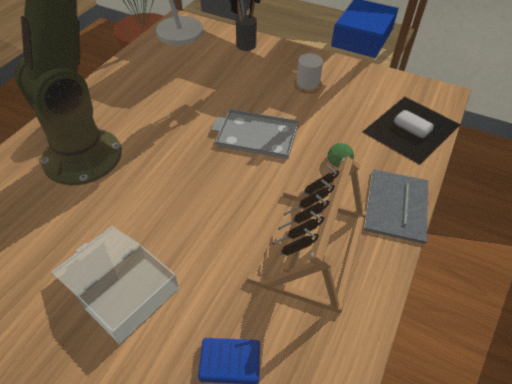

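View pics/top0.png

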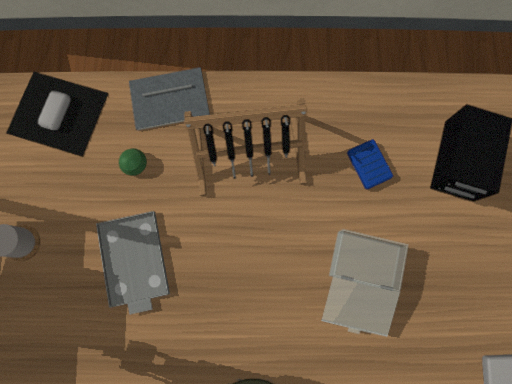

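The pictures show five drivers hanging on the rack. In the top view their handles are at px (210,145), (229,142), (248,140), (267,138) and (286,135); the outer two have no blade. The tray is at (133,260) with its tab down toward the robot, the box opening is at (368,262) with its lid folded toward the robot, the paperweight is at (132,161) and the case at (371,164). Next I'll measure the poses accurately.

```bash
cat > h.py <<'E'
from bench import ctrl
import cv2,numpy as np
from scipy.spatial.transform import Rotation as R
def cloud(c):
    im,d=ctrl.get_image(c); m=ctrl.camera_model(c)
    v,u=np.mgrid[:384,:512]
    p=cv2.undistortPoints(np.stack([u,v],-1).reshape(-1,1,2).astype(float),m["intrinsics"],m["dist_coeffs"]).reshape(384,512,2)
    P=np.dstack([p*d[...,None],d])@R.from_rotvec(m["orientation"]).as_matrix().T+m["origin"]
    P[d==0]=np.nan
    return im,P
def sel(P,x,y,z): return (P[...,0]>x[0])&(P[...,0]<x[1])&(P[...,1]>y[0])&(P[...,1]<y[1])&(P[...,2]>z[0])&(P[...,2]<z[1])
def marks(q,n=3,cams=("top","scene")):
    out=[]
    for c in cams:
        for _ in range(n):
            out+=[(c,*np.round(r["xyz"],4),round(r["confidence"],2)) for r in ctrl.mark_of(c,q)]
            if n>1: ctrl.get_image(c)
    return out
E
python3 - <<'E'
from h import *
for c in("top","scene"):
    im,P=cloud(c)
    t=sel(P,(.3,.6),(-.1,.15),(-.03,.03)); print(c,"table z",np.median(P[t][:,2]),P[t][:,2].std())
    # handles
    dark=(im.max(2)<60)&sel(P,(.58,.8),(-.16,.18),(.085,.19))
    n,l,st,ce=cv2.connectedComponentsWithStats(dark.astype(np.uint8))
    for i in range(1,n):
        if st[i,4]>40:
            q=P[l==i]; q=q[~np.isnan(q[:,0])]; mu=np.median(q,0); w=np.linalg.svd(q-mu)[2][0]; print(" handle",st[i,4],mu.round(4),w.round(3))
    for nm,xr,yr,zr in(("tray",(.25,.56),(.2,.44),(.006,.03)),("box",(.28,.56),(-.45,-.18),(.045,.08))):
        k=sel(P,xr,yr,zr); q=P[k][:,:2].astype(np.float32)
        print(nm,len(q),cv2.minAreaRect(q) if len(q)>5 else 0)
for q in("rack_peg3","rack_rest","tray","box"): print(q,*marks(q,3),sep="\n ")
E
```

```text
top table z -0.0002503631248191862 0.0024576432001204677
 handle 244 [ 0.698  -0.0802  0.1443] [-0.614 -0.059 -0.787]
 handle 244 [ 0.6924 -0.0351  0.1463] [-0.613 -0.064 -0.787]
 handle 234 [0.6873 0.0105 0.1458] [-0.614 -0.069 -0.786]
 handle 235 [0.6816 0.0552 0.1457] [-0.611 -0.075 -0.788]
 handle 249 [0.6768 0.1008 0.1461] [-0.619 -0.072 -0.782]
tray 1089 ((0.40207135677337646, 0.3105548620223999), (0.2628679871559143, 0.20064352452754974), 24.453170776367188)
box 2390 ((0.3652360439300537, -0.28541603684425354), (0.17221271991729736, 0.19944311678409576), 77.09986877441406)
scene table z -0.00047003616960955563 0.00219599385243105
 handle 475 [0.6833 0.0658 0.1395] [0.541 0.267 0.798]
 handle 253 [0.6913 0.0049 0.1408] [-0.579 -0.1   -0.809]
 handle 267 [ 0.6977 -0.0405  0.1418] [-0.582 -0.103 -0.806]
 handle 288 [ 0.7039 -0.0862  0.1435] [-0.584 -0.1   -0.805]
tray 761 ((0.4001920819282532, 0.3131586015224457), (0.24979962408542633, 0.16354145109653473), 12.196813583374023)
box 2838 ((0.37041711807250977, -0.28540489077568054), (0.17032253742218018, 0.19743792712688446), 76.28
[... 1460 characters left out ...]
), 0.4)
 ('scene', np.float64(0.4086), np.float64(0.319), np.float64(0.0012), 0.79)
 ('scene', np.float64(0.4116), np.float64(0.3114), np.float64(0.0023), 0.9)
 ('scene', np.float64(0.4099), np.float64(0.315), np.float64(0.0036), 0.9)
box
 ('top', np.float64(0.408), np.float64(-0.2954), np.float64(0.0003), 0.56)
 ('top', np.float64(0.4044), np.float64(-0.2991), np.float64(-0.0005), 0.71)
 ('top', np.float64(0.4041), np.float64(-0.2961), np.float64(0.0034), 0.85)
 ('scene', np.float64(0.4041), np.float64(-0.2989), np.float64(-0.001), 0.87)
 ('scene', np.float64(0.4046), np.float64(-0.3008), np.float64(0.0014), 0.72)
 ('scene', np.float64(0.4066), np.float64(-0.2993), np.float64(0.0005), 0.56)
```

```bash
cat > plan.py <<'E'
# usage: plan.py x y z yaw_deg(of tool y)  -> shifts in mm / turn units from present pose, split advice
import sys
from h import *
s=ctrl.get_state(); M=R.from_rotvec(s["tool_rot"]).as_matrix()
t=np.array(sys.argv[1:4],float); d=M.T@(t-s["position"])*1000
yaw=np.degrees(np.arctan2(M[1,1],M[0,1])); dy=float(sys.argv[4])-yaw
print("t%.2f pos"%s["time"],s["position"].round(4),"yaw %.1f"%yaw,"q7 %.2f"%s["joint_positions"][6],"shift",d.round(1),"|d| %.0f"%np.linalg.norm(d),"turn units %.2f (mod 72)"%(-dy/5), "F",s["ft_force"].round(1),"w %.1fmm"%(s["grip_width"]*87),"gf %.1f"%s["grip_force"])
E
python3 plan.py 0.6937 0.0577 0.30 -83
python3 - <<'E'
from h import *
im,_=cloud("top"); m=ctrl.camera_model("top")
im=cv2.resize(im[195:345,80:430],None,fx=2.2,fy=2.2,interpolation=2); cv2.imwrite("pics/tb.png",im[:,:,::-1])
E
```

```text
t3.60 pos [0.2173 0.6126 0.2074] yaw 70.5 q7 -0.06 shift [-634.5 -363.8  -92.6] |d| 737 turn units 30.70 (mod 72) F [-0.5 -0.9 -0.6] w 87.0mm gf 0.0
```

View pics/tb.png

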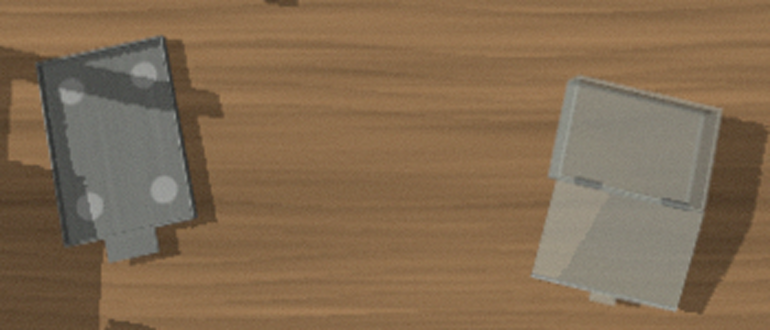

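```bash
python3 -m crank '[{"tx":-60,"ty":-34,"tz":-40,"turn":2},{"tx":-110,"ty":-60,"tz":-93,"turn":4},{"tx":-160,"ty":-90,"tz":-93,"turn":6},{"tx":-210,"ty":-120,"tz":-93,"turn":8},{"tx":-260,"ty":-150,"tz":-93,"turn":10}]' 30 20
python3 - <<'E'
from h import *
m=ctrl.camera_model("top"); Rm=R.from_rotvec(m["orientation"]).as_matrix()
def px(pts,z):
    p=cv2.undistortPoints((np.array(pts,float)/2.2+[80,195]).reshape(-1,1,2),m["intrinsics"],m["dist_coeffs"]).reshape(-1,2)
    r=np.c_[p,np.ones(len(p))]@Rm.T; k=(z-m["origin"][2])/r[:,2]; return m["origin"]+r*k[:,None]
for n,c,z in(("tray",[(39,63),(163,37),(195,218),(65,245)],.018),("box",[(574,77),(721,107),(700,210),(551,178)],.065)):
    q=px(c,z)[:,:2]; a=(q[0]+q[1]-q[2]-q[3])/2; b=(q[0]+q[3]-q[1]-q[2])/2
    print(n,q.mean(0),"len",np.hypot(*a),np.hypot(*b),"yaw x",np.degrees(np.arctan2(a[1],a[0])),"yaw y-90",np.degrees(np.arctan2(b[1],b[0]))-90)
E
python3 plan.py 0.6937 0.0577 0.30 -83
```

```text
time: 4.28
position: [0.4049, 0.3933, 0.3011]
tool_rot: [1.798, 2.576, 0.003]
ft_force: [0.3, 0.4, 0.4]
grip_width: 0.513
grip_force: 0.0
tray [0.40922882 0.31308531] len 0.21755276566330178 0.1530962292897354 yaw x 12.107891595189388 yaw y-90 11.943861615429824
box [ 0.4031891 -0.2917103] len 0.11854447010273332 0.17175344175606294 yaw x -15.020846977861053 yaw y-90 -12.056120596925666
t4.28 pos [0.4049 0.3933 0.3011] yaw 20.2 q7 -0.45 shift [-414.5  155.5    0.9] |d| 443 turn units 20.63 (mod 72) F [0.3 0.4 0.4] w 44.7mm gf 0.0
```

```bash
python3 -m crank '[{"tx":-50,"ty":20,"turn":2},{"tx":-100,"ty":40,"turn":4},{"tx":-150,"ty":60,"turn":6},{"tx":-200,"ty":75,"turn":8},{"tx":-240,"ty":90,"turn":10}]' >/dev/null
python3 plan.py 0.6937 0.0577 0.30 -83
```

```text
t4.28 pos [0.4049 0.3933 0.3011] yaw 20.2 q7 -0.45 shift [-414.5  155.5    0.9] |d| 443 turn units 20.63 (mod 72) F [0.3 0.4 0.4] w 44.7mm gf 0.0$[0]: bad value
```

```bash
python3 -m crank '[{"tx":-50,"ty":20,"tz":0,"turn":2},{"tx":-100,"ty":40,"tz":0,"turn":4},{"tx":-150,"ty":60,"tz":0,"turn":6},{"tx":-200,"ty":75,"tz":0,"turn":8},{"tx":-240,"ty":90,"tz":0,"turn":10}]' >/dev/null
python3 plan.py 0.6937 0.0577 0.30 -83
```

```text
t4.90 pos [0.5731 0.199  0.3005] yaw -30.0 q7 -0.83 shift [-62.2 175.1   0.6] |d| 186 turn units 10.61 (mod 72) F [-0.7  1.   0.4] w 30.2mm gf 0.0
```

```bash
python3 -m crank '[{"tx":-12,"ty":35,"tz":0,"turn":2.1},{"tx":-24,"ty":70,"tz":0,"turn":4.2},{"tx":-36,"ty":105,"tz":0,"turn":6.3},{"tx":-50,"ty":140,"tz":0,"turn":8.4},{"tx":-62,"ty":175,"tz":0,"turn":10.5}]' >/dev/null
python3 -m crank '[{"tx":0,"ty":0,"tz":0,"turn":0.1},{"tx":0,"ty":0,"tz":0,"turn":0.1}]' >/dev/null
python3 plan.py 0.6937 0.0577 0.159 -83
```

```text
t5.78 pos [0.6934 0.0621 0.2999] yaw -82.4 q7 -1.40 shift [ -0.2   4.5 140.9] |d| 141 turn units 0.12 (mod 72) F [ 0.4 -0.8 -0.3] w 29.9mm gf 0.0
```

```bash
python3 -m crank '[{"tx":0,"ty":4.5,"tz":0,"turn":0.1},{"tx":0,"ty":4.5,"tz":40,"turn":0.1},{"tx":0,"ty":4.5,"tz":70,"turn":0.1},{"tx":0,"ty":4.5,"tz":70,"turn":0.1}]' >/dev/null
python3 plan.py 0.6937 0.0577 0.159 -83
python3 - <<'E'
from h import *
im,_=ctrl.get_image("scene"); a=cv2.resize(im[130:300,220:390],None,fx=3.4,fy=3.4,interpolation=2); cv2.imwrite("pics/a1.png",a[:,:,::-1])
E
```

```text
t6.28 pos [0.6923 0.058  0.2278] yaw -82.9 q7 -1.40 shift [ 1.7  0.6 68.8] |d| 69 turn units 0.02 (mod 72) F [-0.1  0.3  0.6] w 29.8mm gf 0.0
```

View pics/a1.png

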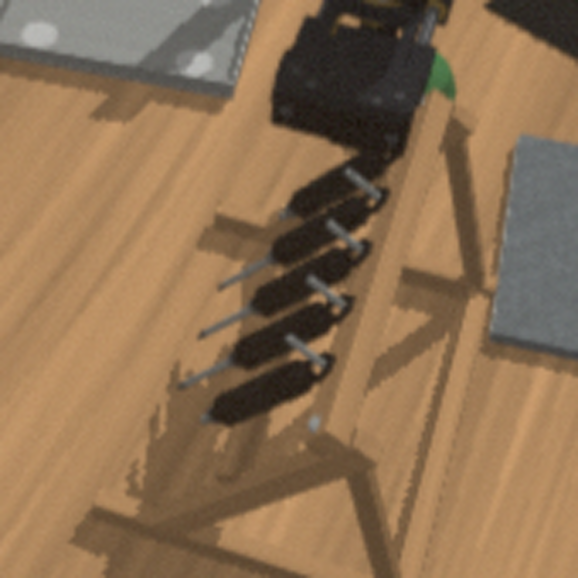

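The crop shows the gripper above the second tool from the left, with the pegs standing up and out and the way down clear. Descending.

```bash
python3 -m crank '[{"tx":1.7,"ty":0.6,"tz":25,"turn":0},{"tx":1.7,"ty":0.6,"tz":50,"turn":0},{"tx":1.7,"ty":0.6,"tz":69,"turn":0},{"tx":1.7,"ty":0.6,"tz":69,"turn":0}]' 30 30 
python3 plan.py 0.6937 0.0577 0.159 -83
```

```text
time: 6.82
position: [0.6956, 0.0566, 0.1607]
tool_rot: [-3.136, -0.192, 0.002]
ft_force: [-1.0, 0.3, 0.5]
grip_width: 0.35
grip_force: 0.0
t6.83 pos [0.6956 0.0566 0.1607] yaw -83.0 q7 -1.38 shift [-1.7 -1.3  1.7] |d| 3 turn units -0.00 (mod 72) F [-1.   0.3  0.5] w 30.4mm gf 0.0
```

```bash
python3 -m crank '[{"tx":0,"ty":0,"tz":0,"turn":0},{"tx":0,"ty":0,"tz":0,"turn":0},{"tx":0,"ty":0,"tz":0,"turn":0},{"tx":0,"ty":0,"tz":0,"turn":0}]' 0 40
python3 plan.py 0.6937 0.0577 0.159 -83
python3 -m crank '[{"tx":2,"ty":0,"tz":-2.5,"turn":0},{"tx":3.4,"ty":0,"tz":-4.9,"turn":0},{"tx":3.4,"ty":0,"tz":-4.9,"turn":0}]'
python3 plan.py 0.6937 0.0577 0.159 -83
```

```text
time: 7.32
position: [0.6962, 0.058, 0.162]
tool_rot: [-3.133, -0.193, -0.002]
ft_force: [-1.5, 2.9, 2.2]
grip_width: 0.038
grip_force: 40.0
t7.33 pos [0.6962 0.058  0.162 ] yaw -83.0 q7 -1.38 shift [-2.6  0.   3. ] |d| 4 turn units 0.01 (mod 72) F [-1.5  2.9  2.2] w 3.3mm gf 40.0
time: 7.7
position: [0.696, 0.058, 0.1622]
tool_rot: [-3.135, -0.192, 0.014]
ft_force: [-4.8, 3.6, -10.6]
grip_width: 0.03
grip_force: 40.0
t7.70 pos [0.696  0.058  0.1622] yaw -83.0 q7 -1.38 shift [-2.3 -0.   3.2] |d| 4 turn units 0.00 (mod 72) F [ -4.8   3.6 -10.6] w 2.6mm gf 40.0
```

Run:
```python
from h import *
im,_=ctrl.get_image("scene"); a=cv2.resize(im[130:270,240:390],None,fx=3.8,fy=3.8,interpolation=2)
im,_=ctrl.get_image("top"); b=im[90:200,170:330]; b=cv2.resize(b,None,fx=1.4,fy=1.4)
c=np.zeros((600,800,3),np.uint8); c[:a.shape[0],:a.shape[1]]=a; c[:b.shape[0],570:570+b.shape[1]]=b[:,:230]; cv2.imwrite("pics/a2.png",c[:,:,::-1])
```

```text
(no output)
```

View pics/a2.png

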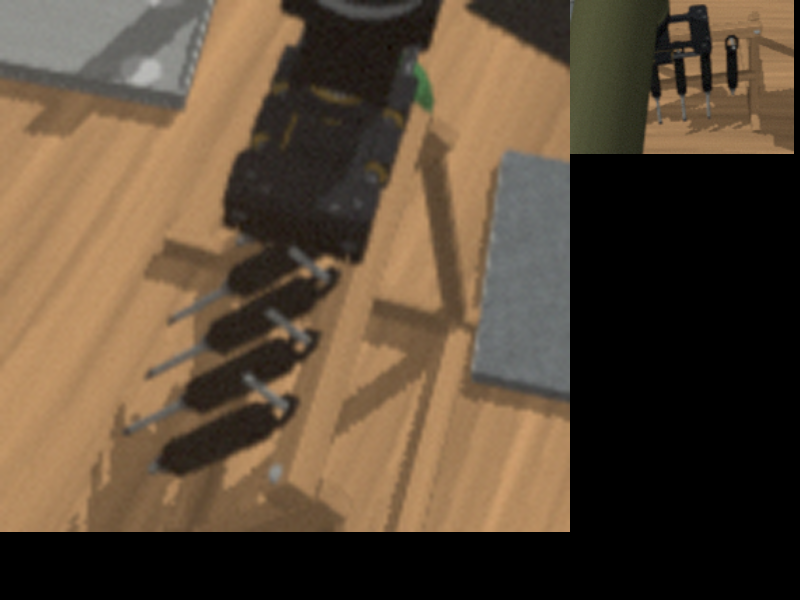

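```bash
python3 -m crank '[{"tx":-3.4,"ty":0,"tz":4.9,"turn":0},{"tx":-3.4,"ty":0,"tz":4.9,"turn":0},{"tx":-3.4,"ty":0,"tz":4.9,"turn":0}]' 30 10
python3 -m crank '[{"tx":0,"ty":0,"tz":-30,"turn":0},{"tx":0,"ty":0,"tz":-70,"turn":0},{"tx":0,"ty":0,"tz":-110,"turn":0},{"tx":0,"ty":0,"tz":-110,"turn":0}]'
python3 - <<'E'
from h import *
im,P=cloud("top")
im2,_=ctrl.get_image("scene"); a=cv2.resize(im2[130:270,240:390],None,fx=3,fy=3,interpolation=2);b=cv2.resize(im[90:200,190:315],None,fx=2.8,fy=2.8,interpolation=2)
c=np.zeros((430,800,3),np.uint8); c[:420,:450]=a; c[:308,450:800]=b[:308]; cv2.imwrite("pics/a3.png",c[:,:,::-1])
for q in("driver1","snapped1"): print(q,*marks(q,1),sep="\n")
E
```

```text
time: 8.18
position: [0.6968, 0.055, 0.162]
tool_rot: [3.135, 0.189, 0.003]
ft_force: [-0.4, -0.8, 0.7]
grip_width: 0.285
grip_force: 0.0
time: 8.68
position: [0.6984, 0.0551, 0.2763]
tool_rot: [3.135, 0.19, 0.014]
ft_force: [0.1, -0.5, -0.5]
grip_width: 0.345
grip_force: 0.0
driver1
('top', np.float64(0.6868), np.float64(-0.0365), np.float64(0.1317), 0.89)
('top', np.float64(0.6794), np.float64(0.0585), np.float64(0.1291), 0.73)
('top', np.float64(0.689), np.float64(0.0109), np.float64(0.1285), 0.56)
('scene', np.float64(0.6944), np.float64(-0.03), np.float64(0.1258), 0.66)
('scene', np.float64(0.684), np.float64(0.0584), np.float64(0.1261), 0.56)
snapped1
('top', np.float64(0.6235), np.float64(0.0036), np.float64(0.04), 0.7)
('scene', np.float64(0.6764), np.float64(0.1058), np.float64(0.1292), 0.65)
('scene', np.float64(0.6956), np.float64(-0.0818), np.float64(0.1269), 0.63)
```

View pics/a3.png

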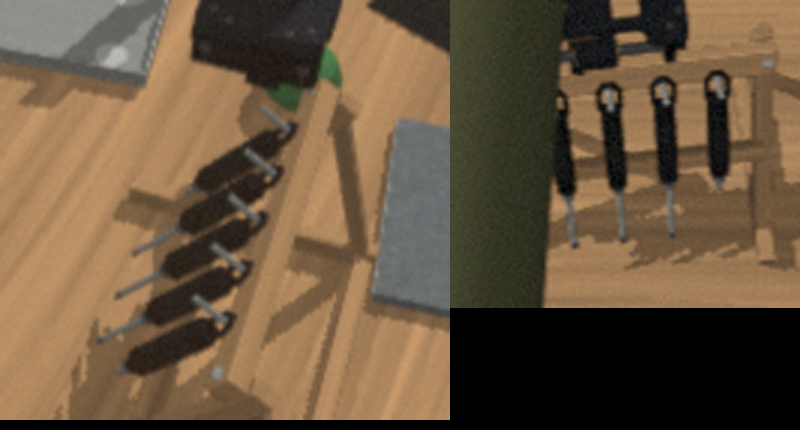

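```bash
cat >> h.py <<'E'
def proj(c,p):
    m=ctrl.camera_model(c); Rm=R.from_rotvec(m["orientation"]).as_matrix()
    return cv2.projectPoints((np.atleast_2d(p)-m["origin"])@Rm,np.zeros(3),np.zeros(3),m["intrinsics"],m["dist_coeffs"])[0].reshape(-1,2)
E
python3 - <<'E'
from h import *
s=ctrl.get_state();T=s["position"];M=R.from_rotvec(s["tool_rot"]).as_matrix()
print(T, M.round(3).tolist())
ps=[T,T+M@[0,.015,.019],T+M@[0,-.015,.019]]
cr=[]
for c,(v,u) in(("scene",(90,270)),("top",(70,210))):
    im,P=cloud(c); im=im.copy(); k=4
    a=cv2.resize(im[v:v+130,u:u+100],None,fx=k,fy=k,interpolation=2)
    for p,col in zip(proj(c,ps),((255,0,0),(0,255,0),(255,255,0))): cv2.circle(a,tuple(int(x) for x in (p-[u,v])*k),4,col,-1)
    cr.append(a)
cv2.imwrite("pics/a4.png",np.hstack(cr)[:,:,::-1])
E
```

```text
[0.69538848 0.0563428  0.26964648] [[0.993, 0.121, -0.002], [0.121, -0.993, -0.0], [-0.002, -0.0, -1.0]]
```

View pics/a4.png

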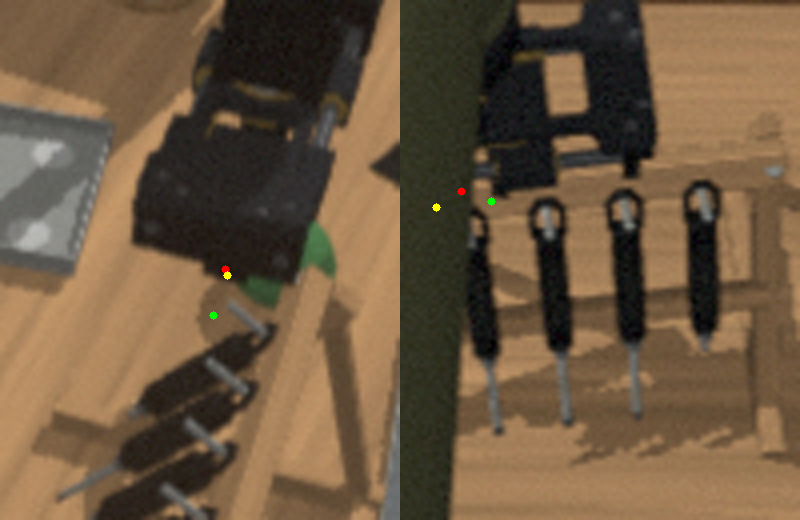

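Run:
```python
from h import *
print("tip",ctrl.tip_extent, [a for a in dir(ctrl) if a[0]!='_'])
s=ctrl.get_state();T=s["position"];M=R.from_rotvec(s["tool_rot"]).as_matrix();print(T)
for c in("scene","top"):
    im,P=cloud(c)
    k=(im.max(2)<75)&sel(P,(.58,.82),(-.1,.2),(.215,.45)); q=(P[k]-T)@M*1000
    for lo in range(-140,40,10):
        z=q[(q[:,2]>=lo)&(q[:,2]<lo+10)]
        if len(z)>3: print(c,"tool z",lo,len(z),"x",np.percentile(z[:,0],[2,98]).round(),"y",np.percentile(z[:,1],[2,98]).round())
```

```text
tip 0.019 ['MotionError', 'camera_model', 'close_job', 'get_image', 'get_state', 'mark_of', 'recognise', 'tip_extent']
[0.6955653  0.05635544 0.27006425]
scene tool z -140 144 x [-22.  27.] y [-6. 33.]
scene tool z -130 979 x [-32.  37.] y [-31.  95.]
scene tool z -120 223 x [-32.  38.] y [-44.  95.]
scene tool z -110 526 x [-35.  38.] y [-81.  91.]
scene tool z -100 209 x [-35.  37.] y [-82.  88.]
scene tool z -90 60 x [-35.  37.] y [-80.  88.]
scene tool z -80 21 x [-9. 12.] y [-22. -19.]
scene tool z -30 13 x [-9. 11.] y [22. 25.]
scene tool z -20 12 x [-4. 12.] y [21. 25.]
top tool z -140 31 x [-34.  32.] y [16. 93.]
top tool z -130 813 x [-37.  34.] y [20. 93.]
top tool z -120 108 x [-38.  20.] y [18. 89.]
top tool z -110 328 x [-39.  25.] y [15. 82.]
top tool z -100 44 x [-39.  26.] y [18. 86.]
top tool z -90 4 x [-38. -37.] y [27. 84.]
top tool z -70 6 x [-10.  -4.] y [17. 19.]
```

Run:
```python
from h import *
s=ctrl.get_state();T=s["position"];M=R.from_rotvec(s["tool_rot"]).as_matrix()
for c in("scene","top"):
    im,P=cloud(c); q=(P-T)@M*1000
    k=(abs(q[...,0])<30)&(abs(q[...,1])<70)&(q[...,2]>-85)&(q[...,2]<45)
    v,u=np.where(k); print(c,k.sum(), (u.min(),u.max(),v.min(),v.max()) if k.any() else "")
    Q=q[k]; C=im[k]
    for lo in range(-85,45,10):
        j=(Q[:,2]>=lo)&(Q[:,2]<lo+10)
        if j.sum()>1: z=Q[j]; print(" z",lo,j.sum(),"x",np.percentile(z[:,0],[2,98]).round(),"y",np.percentile(z[:,1],[2,50,98]).round(),"rgb",np.median(C[j],0))
```

```text
scene 53 (np.int64(321), np.int64(342), np.int64(120), np.int64(160))
 z -85 22 x [-9. 13.] y [-23. -20. -18.] rgb [38.5 32.  25.5]
 z -25 30 x [-9. 12.] y [21. 23. 25.] rgb [47.  37.5 28. ]
top 18 (np.int64(232), np.int64(237), np.int64(107), np.int64(118))
 z -75 2 x [-10.  -6.] y [19. 19. 19.] rgb [35.  35.  26.5]
 z -65 4 x [-9. -5.] y [17. 17. 19.] rgb [41.  34.  27.5]
 z -35 4 x [-10. -10.] y [17. 18. 19.] rgb [35.  28.5 19.5]
 z -25 7 x [-12. -10.] y [16. 19. 24.] rgb [48. 39. 32.]
```

Run:
```python
from h import *
s=ctrl.get_state();T=s["position"];M=R.from_rotvec(s["tool_rot"]).as_matrix()
for c in("scene","top"):
    im,P=cloud(c); q=(P-T)@M*1000
    k=(abs(q[...,0])<13)&(abs(q[...,1])<32)&(q[...,2]>-60)&(q[...,2]<45)
    print(c,np.sort(q[k][:,2]).round(1)[-14:])
    b=(abs(q[...,0])<45)&(abs(q[...,1])<95)&(q[...,2]>-110)&(q[...,2]<-60)&(abs(q[...,1])>35)
    print(" body",np.sort(q[b][:,2]).round(1)[-14:])
for z in(.2,.207):pass
```

```text
scene [-19.5 -19.2 -18.6 -18.1 -18.  -17.9 -17.5 -17.4 -17.1 -16.7 -16.6 -16.3
 -15.9 -15.8]
 body [-86.6 -86.5 -86.5 -86.4 -86.4 -86.3 -86.2 -86.2 -86.1 -86.1 -85.9 -85.6
 -85.5 -85. ]
top [-38.1 -34.1 -34.1 -28.3 -27.  -24.1 -21.7 -20.7 -18.  -18.  -15.5 -14.7]
 body [-95.  -94.7 -94.5 -94.4 -93.6 -93.5 -92.6 -92.5 -90.7 -90.6 -90.4 -89.5
 -88.  -85.9]
```

The last pictures and depth readings show the true fingertips and hand body about 35 mm higher than the reported pose implies. That is why the fingers closed on the peg. I'll correct z by 35 mm and try again.

```bash
sed -i 's/^yaw=/t=t/; s/t=np.array(sys.argv\[1:4\],float)/t=np.array(sys.argv[1:4],float)-[0,0,.035]/' plan.py; sed -i 's/^t=tnp/yaw=np/' plan.py
python3 plan.py 0.6937 0.0577 0.159 -83 
python3 -m crank '[{"tx":-1,"ty":-0.6,"tz":50,"turn":0},{"tx":-1,"ty":-0.6,"tz":90,"turn":0},{"tx":-1,"ty":-0.6,"tz":110,"turn":0},{"tx":-1,"ty":-0.6,"tz":128,"turn":0},{"tx":-1,"ty":-0.6,"tz":146,"turn":0}]'
python3 -m crank '[{"tx":0,"ty":0,"tz":0,"turn":0},{"tx":0,"ty":0,"tz":0,"turn":0}]' >/dev/null
python3 plan.py 0.6937 0.0577 0.159 -83
```

```text
t9.38 pos [0.6959 0.0563 0.2711] yaw -83.0 q7 -1.40 shift [ -2.1  -1.7 147.1] |d| 147 turn units -0.01 (mod 72) F [-0.1  0.2  0.1] w 29.9mm gf 0.0
time: 10.0
position: [0.6959, 0.0567, 0.1255]
tool_rot: [-3.136, -0.191, -0.004]
ft_force: [0.2, 0.4, 0.4]
grip_width: 0.347
grip_force: 0.0
t10.25 pos [0.6956 0.0567 0.1262] yaw -83.0 q7 -1.37 shift [-1.8 -1.2  2.2] |d| 3 turn units -0.01 (mod 72) F [0.6 0.  0.4] w 30.0mm gf 0.0
```

Close and check.

```bash
python3 -m crank '[{"tx":-2,"ty":-1,"tz":2,"turn":0},{"tx":-2,"ty":-1,"tz":2,"turn":0},{"tx":-2,"ty":-1,"tz":2,"turn":0},{"tx":-2,"ty":-1,"tz":2,"turn":0}]' 0 40
python3 plan.py 0.6937 0.0577 0.159 -83
```

```text
time: 10.75
position: [0.6929, 0.0577, 0.1236]
tool_rot: [-3.135, -0.191, -0.001]
ft_force: [-2.1, -0.2, 2.0]
grip_width: 0.202
grip_force: 40.0
t10.75 pos [0.6929 0.0577 0.1236] yaw -83.0 q7 -1.37 shift [ 0.8  0.1 -0.4] |d| 1 turn units -0.00 (mod 72) F [-2.1 -0.2  2. ] w 17.6mm gf 40.0
```

```bash
python3 -m crank '[{"tx":2,"ty":0,"tz":-2.8,"turn":0},{"tx":3.4,"ty":0,"tz":-4.9,"turn":0},{"tx":-10,"ty":0,"tz":-14.5,"turn":0},{"tx":-25,"ty":0,"tz":-25,"turn":0},{"tx":-41,"ty":0,"tz":-36,"turn":0}]' 
python3 -m crank '[{"tx":-10,"ty":0,"tz":-15,"turn":0},{"tx":-30,"ty":0,"tz":-60,"turn":0},{"tx":-50,"ty":0,"tz":-110,"turn":0},{"tx":-50,"ty":0,"tz":-130,"turn":0}]' 
python3 plan.py 0.36 0.31 0.33 102
python3 - <<'E'
from h import *
im2,_=ctrl.get_image("scene"); cv2.imwrite("pics/a5.png",cv2.resize(im2[60:300,200:400],None,fx=2.5,fy=2.5)[:,:,::-1])
E
```

```text
time: 11.38
position: [0.6514, 0.0522, 0.1601]
tool_rot: [-3.136, -0.191, -0.001]
ft_force: [0.2, -0.1, -1.1]
grip_width: 0.202
grip_force: 40.0
time: 11.88
position: [0.6027, 0.0456, 0.2942]
tool_rot: [-3.134, -0.19, -0.01]
ft_force: [1.1, 0.1, -0.5]
grip_width: 0.203
grip_force: 40.0
t11.88 pos [0.6027 0.0456 0.2942] yaw -83.1 q7 -1.46 shift [-209.1 -291.7   -1.7] |d| 359 turn units -37.01 (mod 72) F [ 1.1  0.1 -0.5] w 17.6mm gf 40.0
```

View pics/a5.png

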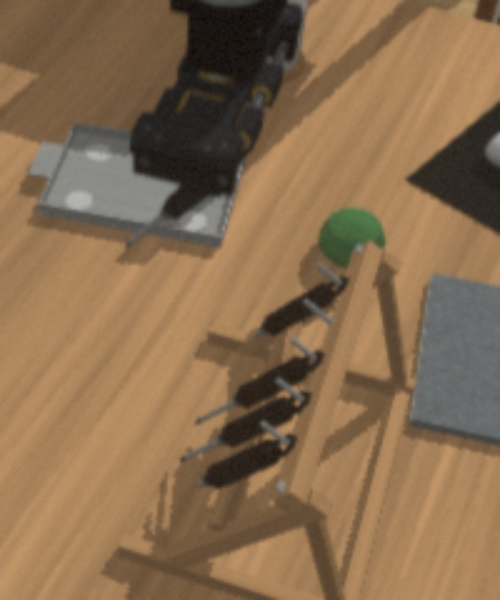

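```bash
python3 -m crank '[{"tx":-25,"ty":-50,"tz":0,"turn":-2},{"tx":-50,"ty":-105,"tz":0,"turn":-4},{"tx":-75,"ty":-160,"tz":0,"turn":-6},{"tx":-100,"ty":-215,"tz":0,"turn":-8},{"tx":-125,"ty":-270,"tz":0,"turn":-10}]' >/dev/null
python3 -m crank '[{"tx":0,"ty":0,"tz":0,"turn":-2},{"tx":0,"ty":0,"tz":0,"turn":-4},{"tx":0,"ty":0,"tz":0,"turn":-6},{"tx":0,"ty":0,"tz":0,"turn":-8},{"tx":0,"ty":0,"tz":0,"turn":-10}]' >/dev/null
python3 -m crank '[{"tx":0,"ty":0,"tz":0,"turn":-2},{"tx":0,"ty":0,"tz":0,"turn":-4},{"tx":0,"ty":0,"tz":0,"turn":-6},{"tx":0,"ty":0,"tz":0,"turn":-8},{"tx":0,"ty":0,"tz":0,"turn":-10}]' >/dev/null
python3 plan.py 0.409 0.358 0.155 102
python3 - <<'E'
from h import *
for q in("tray","box"): print(q,*marks(q,1),sep="\n ")
E
```

```text
t13.80 pos [0.4455 0.299  0.2889] yaw 67.3 q7 0.55 shift [ 56.4  40.3 168.9] |d| 183 turn units -6.94 (mod 72) F [ 0.3  1.  -1.7] w 17.3mm gf 40.0
tray
 ('top', np.float64(0.4112), np.float64(0.3184), np.float64(0.0014), 0.85)
 ('scene', np.float64(0.6306), np.float64(-0.0422), np.float64(0.0398), 0.73)
 ('scene', np.float64(0.4091), np.float64(0.3158), np.float64(0.0059), 0.63)
box
 ('top', np.float64(0.4036), np.float64(-0.295), np.float64(0.0005), 0.76)
 ('top', np.float64(0.7178), np.float64(0.0144), np.float64(0.1809), 0.43)
 ('scene', np.float64(0.4062), np.float64(-0.2964), np.float64(0.0006), 0.61)
```

```bash
python3 -m crank '[{"tx":14,"ty":10,"tz":0,"turn":-1.9},{"tx":28,"ty":20,"tz":0,"turn":-3.6},{"tx":42,"ty":30,"tz":0,"turn":-5.3},{"tx":56,"ty":40,"tz":0,"turn":-6.9},{"tx":56,"ty":40,"tz":50,"turn":-6.9}]' >/dev/null
python3 -m crank '[{"tx":0,"ty":0,"tz":50,"turn":0},{"tx":0,"ty":0,"tz":100,"turn":0},{"tx":0,"ty":0,"tz":110,"turn":0},{"tx":0,"ty":0,"tz":110,"turn":0}]' - 15 >/dev/null
python3 plan.py 0.409 0.358 0.124 102
python3 - <<'E'
from h import *
s=ctrl.get_state();T=s["position"]+[0,0,.035];M=R.from_rotvec(s["tool_rot"]).as_matrix()
im,P=cloud("scene"); q=(P-T)@M*1000
cv2.imwrite("pics/b1.png",cv2.resize(im[60:180,190:320],None,fx=4.5,fy=4.5,interpolation=2)[:,:,::-1])
E
```

```text
t15.12 pos [0.41   0.3583 0.1299] yaw 101.4 q7 1.04 shift [ 1.1 -0.1 40.9] |d| 41 turn units -0.12 (mod 72) F [-0.7 -1.  -0.2] w 18.2mm gf 15.0
```

View pics/b1.png

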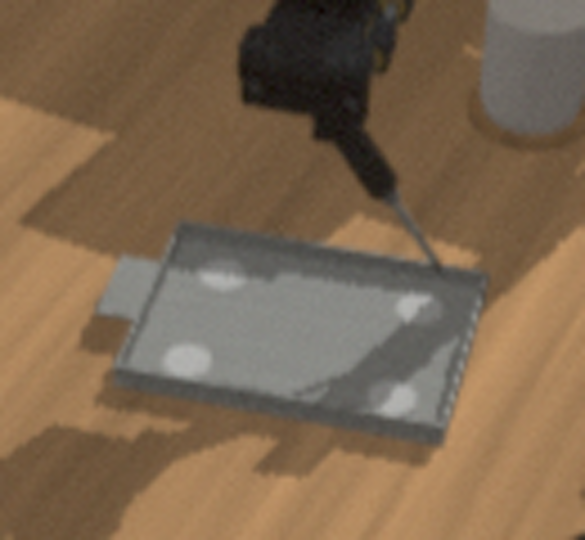

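The held tool is right: blade tip near (437,268), above the far-left corner of the tray, and handle toward the tab. Lowering to contact.

```bash
python3 -m crank '[{"tx":0,"ty":0,"tz":20,"turn":-0.1},{"tx":0,"ty":0,"tz":36,"turn":-0.1},{"tx":0,"ty":0,"tz":36,"turn":-0.1}]' - 10
python3 -m crank '[{"tx":0,"ty":0,"tz":3,"turn":0},{"tx":0,"ty":0,"tz":3,"turn":0}]'
python3 -m crank '[{"tx":0,"ty":0,"tz":3,"turn":0},{"tx":0,"ty":0,"tz":3,"turn":0}]' 
python3 -m crank '[{"tx":0,"ty":0,"tz":3,"turn":0},{"tx":0,"ty":0,"tz":3,"turn":0}]'
```

```text
time: 15.55
position: [0.4095, 0.3579, 0.093]
tool_rot: [0.327, -3.124, 0.001]
ft_force: [-0.1, -0.3, -0.5]
grip_width: 0.206
grip_force: 10.0
time: 15.8
position: [0.41, 0.3583, 0.0907]
tool_rot: [-0.327, 3.124, 0.001]
ft_force: [0.0, -0.2, -1.1]
grip_width: 0.21
grip_force: 10.0
time: 16.05
position: [0.4098, 0.3583, 0.0874]
tool_rot: [-0.328, 3.124, 0.001]
ft_force: [-0.6, 0.3, 1.5]
grip_width: 0.203
grip_force: 10.0
time: 16.3
position: [0.4094, 0.3584, 0.0845]
tool_rot: [0.328, -3.124, -0.001]
ft_force: [-2.0, -0.1, 3.1]
grip_width: 0.207
grip_force: 10.0
```

```bash
python3 -m crank '[{"tx":8,"ty":0,"tz":5,"turn":0},{"tx":17,"ty":0,"tz":14,"turn":0},{"tx":25,"ty":0,"tz":22,"turn":0},{"tx":32,"ty":0,"tz":31,"turn":0},{"tx":32,"ty":0,"tz":31,"turn":0}]' - 8
python3 -m crank '[{"tx":6,"ty":0,"tz":10,"turn":0},{"tx":11,"ty":0,"tz":20,"turn":0},{"tx":15,"ty":0,"tz":30,"turn":0},{"tx":19,"ty":0,"tz":41,"turn":0},{"tx":19,"ty":0,"tz":41,"turn":0}]'
python3 - <<'E'
from h import *
im,P=cloud("scene")
cv2.imwrite("pics/b2.png",cv2.resize(im[60:180,190:320],None,fx=4.5,fy=4.5,interpolation=2)[:,:,::-1])
E
```

```text
time: 16.92
position: [0.3771, 0.3507, 0.052]
tool_rot: [0.329, -3.122, 0.002]
ft_force: [0.2, 0.1, -1.1]
grip_width: 0.202
grip_force: 8.0
time: 17.55
position: [0.3587, 0.3466, 0.0109]
tool_rot: [0.328, -3.123, 0.003]
ft_force: [-0.2, 1.1, 0.4]
grip_width: 0.206
grip_force: 8.0
```

View pics/b2.png

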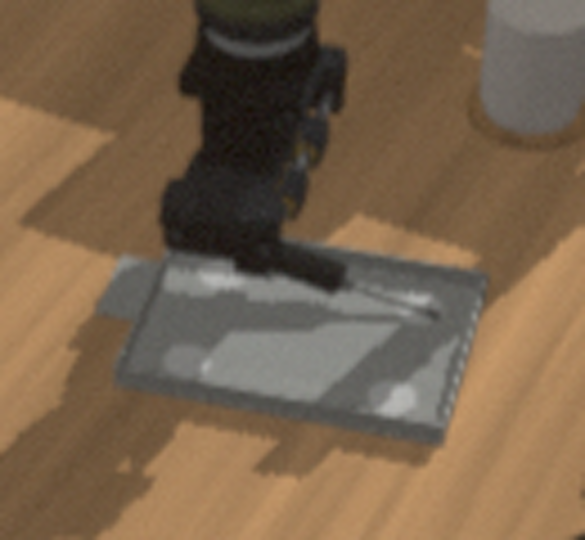

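The tool is swinging down as planned, with its tip at (435,315) inside the far end. Finishing the arc and releasing.

```bash
python3 -m crank '[{"tx":2,"ty":0,"tz":9,"turn":0},{"tx":3,"ty":0,"tz":16,"turn":0},{"tx":3,"ty":0,"tz":20,"turn":0},{"tx":3,"ty":0,"tz":20,"turn":0}]' - 8
python3 -m crank '[{"tx":0,"ty":0,"tz":0,"turn":0},{"tx":0,"ty":0,"tz":0,"turn":0}]' 25
python3 -m crank '[{"tx":0,"ty":0,"tz":-20,"turn":0},{"tx":0,"ty":0,"tz":-70,"turn":0},{"tx":0,"ty":0,"tz":-130,"turn":0},{"tx":0,"ty":0,"tz":-190,"turn":0},{"tx":0,"ty":0,"tz":-250,"turn":0}]'  30
python3 plan.py 0.6994 0.0123 0.335 -83
```

```text
time: 18.1
position: [0.3566, 0.3466, -0.0082]
tool_rot: [0.328, -3.124, 0.001]
ft_force: [0.3, 0.2, -0.4]
grip_width: 0.206
grip_force: 8.0
time: 18.35
position: [0.3571, 0.3469, -0.0076]
tool_rot: [-0.327, 3.124, 0.0]
ft_force: [0.0, 0.6, 0.1]
grip_width: 0.276
grip_force: 0.0
time: 18.98
position: [0.3568, 0.3465, 0.2445]
tool_rot: [-0.327, 3.124, 0.001]
ft_force: [0.2, 0.9, 0.5]
grip_width: 0.345
grip_force: 0.0
t18.98 pos [0.3568 0.3465 0.2445] yaw 102.0 q7 0.95 shift [-265.9 -398.   -55.6] |d| 482 turn units 36.99 (mod 72) F [0.2 0.9 0.5] w 30.0mm gf 0.0
```

```bash
python3 -m crank '[{"tx":-10,"ty":-10,"tz":-50,"turn":2.1},{"tx":-50,"ty":-60,"tz":-55,"turn":4.2},{"tx":-85,"ty":-110,"tz":-55,"turn":6.3},{"tx":-115,"ty":-160,"tz":-55,"turn":8.4},{"tx":-145,"ty":-210,"tz":-55,"turn":10.5}]' >/dev/null
python3 -m crank '[{"tx":0,"ty":0,"tz":0,"turn":2.1},{"tx":0,"ty":0,"tz":0,"turn":4.2},{"tx":0,"ty":0,"tz":0,"turn":6.3},{"tx":0,"ty":0,"tz":0,"turn":8.4},{"tx":0,"ty":0,"tz":0,"turn":10.5}]' >/dev/null
python3 -m crank '[{"tx":0,"ty":0,"tz":0,"turn":2.1},{"tx":0,"ty":0,"tz":0,"turn":4.2},{"tx":0,"ty":0,"tz":0,"turn":6.3},{"tx":0,"ty":0,"tz":0,"turn":8.4},{"tx":0,"ty":0,"tz":0,"turn":10.5}]' >/dev/null
python3 plan.py 0.6992 0.0122 0.335 -83
```

```text
t20.85 pos [0.5422 0.1714 0.2973] yaw -55.9 q7 -1.26 shift [ 40.6 219.8  -2.7] |d| 224 turn units 5.42 (mod 72) F [-0.3 -0.6 -0.2] w 30.1mm gf 0.0
```

```bash
python3 -m crank '[{"tx":10,"ty":55,"tz":0,"turn":1.8},{"tx":20,"ty":110,"tz":0,"turn":3.6},{"tx":30,"ty":165,"tz":0,"turn":5.4},{"tx":40.6,"ty":220,"tz":0,"turn":5.4},{"tx":40.6,"ty":220,"tz":0,"turn":5.4}]' 30 30 >/dev/null
python3 plan.py 0.6992 0.0122 0.159 -83
python3 - <<'E'
from h import *
im,P=cloud("top"); t=sel(P,(.3,.5),(.2,.42),(.005,.05))&(im.max(2)<60)
print(np.median(P[t],0) if t.any() else "", np.percentile(P[t],[2,98],axis=0).round(3))
for q in("tray","driver1","driver1_tip"): print(q,*marks(q,1),sep="\n ")
E
```

```text
t21.48 pos [0.7013 0.0068 0.2949] yaw -83.0 q7 -1.29 shift [ -0.9  -6.4 170.9] |d| 171 turn units 0.00 (mod 72) F [-0.   0.7  0.3] w 30.1mm gf 0.0
[0.36885377 0.34712227 0.01984945] [[0.313 0.332 0.01 ]
 [0.416 0.363 0.024]]
tray
 ('top', np.float64(0.4092), np.float64(0.3175), np.float64(0.0034), 0.65)
 ('scene', np.float64(0.4072), np.float64(0.3157), np.float64(0.0038), 0.67)
 ('scene', np.float64(0.6308), np.float64(-0.0451), np.float64(0.0398), 0.46)
driver1
 ('top', np.float64(0.3755), np.float64(0.351), np.float64(0.012), 0.91)
 ('top', np.float64(0.6715), np.float64(0.0105), np.float64(0.0025), 0.62)
 ('top', np.float64(0.688), np.float64(0.0093), np.float64(0.1257), 0.57)
 ('scene', np.float64(0.6862), np.float64(0.0099), np.float64(0.1316), 0.91)
 ('scene', np.float64(0.6948), np.float64(-0.0312), np.float64(0.1294), 0.9)
 ('scene', np.float64(0.384), np.float64(0.3549), np.float64(0.0248), 0.64)
driver1_tip
 ('top', np.float64(0.6249), np.float64(0.0022), np.float64(0.0408), 0.5)
 ('scene', np.float64(0.6246), np.float64(0.0033), np.float64(0.0393), 0.83)
 ('scene', np.float64(0.4805), np.float64(0.3754), np.float64(0.0018), 0.3)
```

```bash
python3 -m crank '[{"tx":-1,"ty":-3,"tz":0,"turn":0},{"tx":-1,"ty":-3,"tz":50,"turn":0},{"tx":-1,"ty":-3,"tz":80,"turn":0},{"tx":-1,"ty":-3,"tz":80,"turn":0}]' >/dev/null
python3 plan.py 0.6992 0.0122 0.159 -83
```

```text
t22.32 pos [0.6971 0.0172 0.2147] yaw -82.5 q7 -1.28 shift [ 1.9  5.4 90.7] |d| 91 turn units 0.11 (mod 72) F [0.5 0.1 0.7] w 29.8mm gf 0.0
```

```bash
python3 -m crank '[{"tx":2,"ty":5,"tz":0,"turn":0.1},{"tx":2,"ty":5,"tz":15,"turn":0.1},{"tx":2,"ty":5,"tz":15,"turn":0.1}]' >/dev/null
python3 plan.py 0.6992 0.0122 0.159 -83
```

```text
t22.70 pos [0.7011 0.0112 0.2013] yaw -83.0 q7 -1.28 shift [-1.6 -1.2 77.3] |d| 77 turn units -0.01 (mod 72) F [ 0.5 -0.7  0.2] w 30.3mm gf 0.0
```

```bash
python3 -m crank '[{"tx":-0.5,"ty":-0.5,"tz":25,"turn":0},{"tx":-0.5,"ty":-0.5,"tz":45,"turn":0},{"tx":-0.5,"ty":-0.5,"tz":62,"turn":0},{"tx":-0.5,"ty":-0.5,"tz":77,"turn":0},{"tx":-0.5,"ty":-0.5,"tz":77,"turn":0}]'
python3 -m crank '[{"tx":0,"ty":0,"tz":0,"turn":0},{"tx":0,"ty":0,"tz":0,"turn":0},{"tx":0,"ty":0,"tz":0,"turn":0},{"tx":0,"ty":0,"tz":0,"turn":0}]' 0 40
python3 plan.py 0.6992 0.0122 0.159 -83
```

```text
time: 23.32
position: [0.7002, 0.0118, 0.1236]
tool_rot: [3.136, 0.191, -0.004]
ft_force: [0.4, -0.2, -0.5]
grip_width: 0.343
grip_force: 0.0
time: 23.82
position: [0.7014, 0.0116, 0.1262]
tool_rot: [-3.136, -0.191, -0.002]
ft_force: [-1.9, -0.7, 4.1]
grip_width: 0.202
grip_force: 50.2
t23.82 pos [0.7014 0.0116 0.1262] yaw -83.0 q7 -1.26 shift [-2.2 -0.9  2.2] |d| 3 turn units -0.01 (mod 72) F [-1.9 -0.7  4.1] w 17.6mm gf 50.2
```

```bash
python3 -m crank '[{"tx":2,"ty":0,"tz":-2.8,"turn":0},{"tx":3.4,"ty":0,"tz":-4.9,"turn":0},{"tx":-10,"ty":0,"tz":-14.5,"turn":0},{"tx":-25,"ty":0,"tz":-25,"turn":0},{"tx":-41,"ty":0,"tz":-36,"turn":0}]' 
python3 -m crank '[{"tx":-10,"ty":0,"tz":-15,"turn":0},{"tx":-30,"ty":0,"tz":-60,"turn":0},{"tx":-50,"ty":0,"tz":-110,"turn":0},{"tx":-50,"ty":0,"tz":-130,"turn":0}]' 
python3 -m crank '[{"tx":-25,"ty":-50,"tz":0,"turn":-2},{"tx":-50,"ty":-105,"tz":0,"turn":-4},{"tx":-75,"ty":-160,"tz":0,"turn":-6},{"tx":-100,"ty":-215,"tz":0,"turn":-8},{"tx":-125,"ty":-270,"tz":0,"turn":-10}]' >/dev/null
python3 -m crank '[{"tx":0,"ty":0,"tz":0,"turn":-2},{"tx":0,"ty":0,"tz":0,"turn":-4},{"tx":0,"ty":0,"tz":0,"turn":-6},{"tx":0,"ty":0,"tz":0,"turn":-8},{"tx":0,"ty":0,"tz":0,"turn":-10}]' >/dev/null
python3 -m crank '[{"tx":0,"ty":0,"tz":0,"turn":-2},{"tx":0,"ty":0,"tz":0,"turn":-4},{"tx":0,"ty":0,"tz":0,"turn":-6},{"tx":0,"ty":0,"tz":0,"turn":-8},{"tx":0,"ty":0,"tz":0,"turn":-10}]' >/dev/null
python3 plan.py 0.4178 0.3169 0.165 102
python3 - <<'E'
from h import *
for q in("tray","box"): print(q,*marks(q,1),sep="\n ")
E
```

```text
time: 24.45
position: [0.66, 0.0066, 0.1622]
tool_rot: [-3.136, -0.191, -0.003]
ft_force: [-0.6, -0.4, 0.5]
grip_width: 0.2
grip_force: 49.8
time: 24.95
position: [0.611, -0.0005, 0.2961]
tool_rot: [-3.134, -0.189, -0.011]
ft_force: [0.8, 0.9, -0.8]
grip_width: 0.204
grip_force: 49.8
t26.82 pos [0.4541 0.2533 0.2921] yaw 67.3 q7 0.62 shift [ 58.2  44.4 162.2] |d| 178 turn units -6.94 (mod 72) F [ 0.5  0.1 -0.7] w 17.7mm gf 49.8
tray
 ('top', np.float64(0.4092), np.float64(0.3175), np.float64(0.0034), 0.65)
 ('scene', np.float64(0.4072), np.float64(0.3157), np.float64(0.0038), 0.67)
 ('scene', np.float64(0.6308), np.float64(-0.0451), np.float64(0.0398), 0.46)
box
 ('top', np.float64(0.6871), np.float64(0.01), np.float64(0.1295), 0.74)
 ('top', np.float64(0.4069), np.float64(-0.2947), np.float64(0.0022), 0.68)
 ('scene', np.float64(0.4067), np.float64(-0.2954), np.float64(-0.0012), 0.95)
```

```bash
python3 - <<'E'
s=open('h.py').read()
s=s.replace("        for _ in range(n):\n","        for _ in range(n):\n            ctrl.get_image(c)\n").replace("            if n>1: ctrl.get_image(c)\n","")
open('h.py','w').write(s)
E
python3 -m crank '[{"tx":14,"ty":11,"tz":0,"turn":-1.9},{"tx":28,"ty":22,"tz":0,"turn":-3.6},{"tx":42,"ty":33,"tz":0,"turn":-5.3},{"tx":58,"ty":44,"tz":0,"turn":-6.9},{"tx":58,"ty":44,"tz":50,"turn":-6.9}]' >/dev/null
python3 -m crank '[{"tx":0,"ty":0,"tz":50,"turn":0},{"tx":0,"ty":0,"tz":100,"turn":0},{"tx":0,"ty":0,"tz":112,"turn":0},{"tx":0,"ty":0,"tz":112,"turn":0}]' - 15 >/dev/null
python3 plan.py 0.4178 0.3169 0.124 102
python3 - <<'E'
from h import *
for q in("tray","driver1"): print(q,*marks(q,1),sep="\n ")
E
```

```text
t28.15 pos [0.4179 0.3168 0.1298] yaw 101.4 q7 1.12 shift [ 0.1  0.1 40.8] |d| 41 turn units -0.12 (mod 72) F [ 0.2 -0.6 -0.8] w 18.1mm gf 15.6
tray
 ('top', np.float64(0.4089), np.float64(0.32), np.float64(0.0009), 0.67)
 ('scene', np.float64(0.4097), np.float64(0.3174), np.float64(0.0023), 0.84)
driver1
 ('top', np.float64(0.6887), np.float64(-0.0403), np.float64(0.1331), 0.84)
 ('scene', np.float64(0.6967), np.float64(-0.0313), np.float64(0.1285), 0.65)
 ('scene', np.float64(0.4378), np.float64(0.319), np.float64(0.1336), 0.54)
 ('scene', np.float64(0.3817), np.float64(0.3551), np.float64(0.0103), 0.49)
```

```bash
python3 -m crank '[{"tx":0,"ty":0,"tz":20,"turn":-0.1},{"tx":0,"ty":0,"tz":36,"turn":-0.1},{"tx":0,"ty":0,"tz":39,"turn":-0.1},{"tx":0,"ty":0,"tz":42,"turn":-0.1},{"tx":0,"ty":0,"tz":42,"turn":-0.1}]' - 10
python3 -m crank '[{"tx":0,"ty":0,"tz":3,"turn":0},{"tx":0,"ty":0,"tz":3,"turn":0}]'
```

```text
time: 29.18
position: [0.4179, 0.3169, 0.0875]
tool_rot: [-0.328, 3.124, 0.001]
ft_force: [-0.3, -0.2, -0.1]
grip_width: 0.2
grip_force: 10.2
time: 29.42
position: [0.4178, 0.317, 0.0845]
tool_rot: [-0.328, 3.124, 0.001]
ft_force: [-1.4, 0.9, 2.4]
grip_width: 0.202
grip_force: 10.0
```

```bash
python3 -m crank '[{"tx":8,"ty":0,"tz":5,"turn":0},{"tx":17,"ty":0,"tz":14,"turn":0},{"tx":25,"ty":0,"tz":22,"turn":0},{"tx":32,"ty":0,"tz":31,"turn":0},{"tx":32,"ty":0,"tz":31,"turn":0}]' - 8
python3 -m crank '[{"tx":6,"ty":0,"tz":10,"turn":0},{"tx":11,"ty":0,"tz":20,"turn":0},{"tx":15,"ty":0,"tz":30,"turn":0},{"tx":19,"ty":0,"tz":41,"turn":0},{"tx":19,"ty":0,"tz":41,"turn":0}]' 
python3 -m crank '[{"tx":2,"ty":0,"tz":9,"turn":0},{"tx":3,"ty":0,"tz":16,"turn":0},{"tx":3,"ty":0,"tz":20,"turn":0},{"tx":3,"ty":0,"tz":20,"turn":0}]' - 8
python3 -m crank '[{"tx":0,"ty":0,"tz":0,"turn":0},{"tx":0,"ty":0,"tz":0,"turn":0}]' 25
python3 -m crank '[{"tx":0,"ty":0,"tz":-20,"turn":0},{"tx":0,"ty":0,"tz":-70,"turn":0},{"tx":0,"ty":0,"tz":-130,"turn":0},{"tx":0,"ty":0,"tz":-190,"turn":0},{"tx":0,"ty":0,"tz":-250,"turn":0}]'  30 >/dev/null
python3 plan.py 0.7047 -0.0333 0.335 -83
python3 - <<'E'
from h import *
for q in("tray","driver1"): print(q,*marks(q,1),sep="\n ")
E
```

```text
time: 30.05
position: [0.3849, 0.3094, 0.0521]
tool_rot: [0.329, -3.122, 0.002]
ft_force: [0.5, -0.8, -0.2]
grip_width: 0.203
grip_force: 8.0
time: 30.68
position: [0.3666, 0.3052, 0.011]
tool_rot: [0.328, -3.122, 0.003]
ft_force: [-0.0, -0.3, -1.3]
grip_width: 0.207
grip_force: 8.0
time: 31.18
position: [0.3646, 0.3053, -0.0082]
tool_rot: [0.328, -3.124, 0.001]
ft_force: [-0.2, -0.2, -0.1]
grip_width: 0.205
grip_force: 8.0
time: 31.42
position: [0.3651, 0.3056, -0.0076]
tool_rot: [-0.327, 3.124, 0.001]
ft_force: [-0.0, -0.4, 1.2]
grip_width: 0.277
grip_force: 0.0
t32.05 pos [0.3647 0.3052 0.2445] yaw 102.0 q7 1.00 shift [-262.5 -401.5  -55.7] |d| 483 turn units 36.99 (mod 72) F [ 0.5  0.9 -0.7] w 29.7mm gf 0.0
tray
 ('top', np.float64(0.4082), np.float64(0.3207), np.float64(0.0035), 0.71)
 ('scene', np.float64(0.4074), np.float64(0.3188), np.float64(0.0022), 0.67)
 ('scene', np.float64(0.6314), np.float64(-0.0425), np.float64(0.0395), 0.36)
driver1
 ('top', np.float64(0.6878), np.float64(-0.0373), np.float64(0.135), 0.83)
 ('top', np.float64(0.3916), np.float64(0.3095), np.float64(0.0118), 0.59)
 ('scene', np.float64(0.6938), np.float64(-0.0336), np.float64(0.1308), 0.87)
 ('scene', np.float64(0.3962), np.float64(0.3116), np.float64(0.0118), 0.8)
 ('scene', np.float64(0.3809), np.float64(0.3546), np.float64(0.0076), 0.66)
 ('scene', np.float64(0.4987), np.float64(0.3349), np.float64(0.0149), 0.63)
```

```bash
python3 -m crank '[{"tx":-10,"ty":-10,"tz":-50,"turn":2.1},{"tx":-50,"ty":-60,"tz":-55,"turn":4.2},{"tx":-85,"ty":-110,"tz":-55,"turn":6.3},{"tx":-115,"ty":-160,"tz":-55,"turn":8.4},{"tx":-145,"ty":-210,"tz":-55,"turn":10.5}]' >/dev/null
python3 -m crank '[{"tx":0,"ty":0,"tz":0,"turn":2.1},{"tx":0,"ty":0,"tz":0,"turn":4.2},{"tx":0,"ty":0,"tz":0,"turn":6.3},{"tx":0,"ty":0,"tz":0,"turn":8.4},{"tx":0,"ty":0,"tz":0,"turn":10.5}]' >/dev/null
python3 -m crank '[{"tx":0,"ty":0,"tz":0,"turn":2.1},{"tx":0,"ty":0,"tz":0,"turn":4.2},{"tx":0,"ty":0,"tz":0,"turn":6.3},{"tx":0,"ty":0,"tz":0,"turn":8.4},{"tx":0,"ty":0,"tz":0,"turn":10.5}]' >/dev/null
python3 plan.py 0.7047 -0.0333 0.335 -83
```

```text
t34.33 pos [0.5496 0.1299 0.2957] yaw -55.9 q7 -1.16 shift [ 36.8 222.1  -4.4] |d| 225 turn units 5.42 (mod 72) F [0.5 0.  0.5] w 29.9mm gf 0.0
```

```bash
python3 -m crank '[{"tx":10,"ty":55,"tz":0,"turn":1.8},{"tx":20,"ty":110,"tz":0,"turn":3.6},{"tx":30,"ty":165,"tz":0,"turn":5.4},{"tx":37,"ty":222,"tz":0,"turn":5.4},{"tx":37,"ty":222,"tz":0,"turn":5.4}]' 30 30 >/dev/null
python3 -m crank '[{"tx":0,"ty":0,"tz":30,"turn":0},{"tx":0,"ty":0,"tz":80,"turn":0},{"tx":0,"ty":0,"tz":80,"turn":0},{"tx":0,"ty":0,"tz":80,"turn":0}]' >/dev/null
python3 plan.py 0.7047 -0.0333 0.159 -83;python3 plan.py 0.7047 -0.0333 0.159 -83
```

```text
t35.45 pos [ 0.7068 -0.0313  0.2185] yaw -82.5 q7 -1.15 shift [-2.4  1.7 94.5] |d| 95 turn units 0.11 (mod 72) F [0.4 0.3 1.6] w 29.9mm gf 0.0
t35.45 pos [ 0.7068 -0.0313  0.2185] yaw -82.5 q7 -1.15 shift [-2.4  1.7 94.5] |d| 95 turn units 0.11 (mod 72) F [0.4 0.3 1.6] w 29.9mm gf 0.0
```

```bash
python3 -m crank '[{"tx":-2,"ty":1.5,"tz":30,"turn":0.1},{"tx":-2,"ty":1.5,"tz":60,"turn":0.1},{"tx":-2,"ty":1.5,"tz":78,"turn":0.1},{"tx":-2,"ty":1.5,"tz":94,"turn":0.1},{"tx":-2,"ty":1.5,"tz":94,"turn":0.1}]'
python3 -m crank '[{"tx":0,"ty":0,"tz":0,"turn":0},{"tx":0,"ty":0,"tz":0,"turn":0},{"tx":0,"ty":0,"tz":0,"turn":0},{"tx":0,"ty":0,"tz":0,"turn":0}]' 0 40
python3 plan.py 0.7047 -0.0333 0.159 -83
```

```text
time: 36.08
position: [0.7044, -0.0335, 0.1227]
tool_rot: [-3.136, -0.191, 0.001]
ft_force: [0.1, -0.7, 0.1]
grip_width: 0.348
grip_force: 0.0
time: 36.58
position: [0.7052, -0.0339, 0.1241]
tool_rot: [3.136, 0.191, 0.002]
ft_force: [0.0, 0.3, 3.7]
grip_width: 0.204
grip_force: 40.0
t36.58 pos [ 0.7052 -0.0339  0.1241] yaw -83.0 q7 -1.12 shift [-0.4 -0.6  0.1] |d| 1 turn units -0.01 (mod 72) F [0.  0.3 3.7] w 17.7mm gf 40.0
```

```bash
python3 -m crank '[{"tx":2,"ty":0,"tz":-2.8,"turn":0},{"tx":3.4,"ty":0,"tz":-4.9,"turn":0},{"tx":-10,"ty":0,"tz":-14.5,"turn":0},{"tx":-25,"ty":0,"tz":-25,"turn":0},{"tx":-41,"ty":0,"tz":-36,"turn":0}]' 
python3 -m crank '[{"tx":-10,"ty":0,"tz":-15,"turn":0},{"tx":-30,"ty":0,"tz":-60,"turn":0},{"tx":-50,"ty":0,"tz":-110,"turn":0},{"tx":-50,"ty":0,"tz":-130,"turn":0}]' 
python3 -m crank '[{"tx":-25,"ty":-50,"tz":0,"turn":-2},{"tx":-50,"ty":-105,"tz":0,"turn":-4},{"tx":-75,"ty":-160,"tz":0,"turn":-6},{"tx":-100,"ty":-215,"tz":0,"turn":-8},{"tx":-125,"ty":-270,"tz":0,"turn":-10}]' >/dev/null
python3 -m crank '[{"tx":0,"ty":0,"tz":0,"turn":-2},{"tx":0,"ty":0,"tz":0,"turn":-4},{"tx":0,"ty":0,"tz":0,"turn":-6},{"tx":0,"ty":0,"tz":0,"turn":-8},{"tx":0,"ty":0,"tz":0,"turn":-10}]' >/dev/null
python3 -m crank '[{"tx":0,"ty":0,"tz":0,"turn":-2},{"tx":0,"ty":0,"tz":0,"turn":-4},{"tx":0,"ty":0,"tz":0,"turn":-6},{"tx":0,"ty":0,"tz":0,"turn":-8},{"tx":0,"ty":0,"tz":0,"turn":-10}]' >/dev/null
python3 plan.py 0.4265 0.2758 0.165 102
python3 - <<'E'
from h import *
for q in("tray","box"): print(q,*marks(q,1),sep="\n ")
E
```

```text
time: 37.2
position: [0.663, -0.0391, 0.1599]
tool_rot: [-3.136, -0.191, -0.001]
ft_force: [-0.2, -0.2, -0.8]
grip_width: 0.206
grip_force: 40.0
time: 37.7
position: [0.6144, -0.0462, 0.2933]
tool_rot: [-3.134, -0.189, -0.009]
ft_force: [1.6, 0.1, -0.1]
grip_width: 0.2
grip_force: 40.0
t39.58 pos [0.4573 0.2081 0.2889] yaw 67.3 q7 0.66 shift [ 54.5  50.6 158.9] |d| 175 turn units -6.94 (mod 72) F [ 0.3  0.  -0.2] w 17.7mm gf 40.0
tray
 ('top', np.float64(0.4083), np.float64(0.3162), np.float64(0.0008), 0.59)
 ('scene', np.float64(0.4122), np.float64(0.317), np.float64(0.0017), 0.6)
 ('scene', np.float64(0.675), np.float64(0.1007), np.float64(0.1276), 0.55)
box
 ('top', np.float64(0.4045), np.float64(-0.2933), np.float64(0.0033), 0.63)
 ('scene', np.float64(0.4058), np.float64(-0.3001), np.float64(0.0019), 0.59)
 ('scene', np.float64(0.6701), np.float64(0.3268), np.float64(-0.0023), 0.39)
```

```bash
python3 -m crank '[{"tx":14,"ty":12,"tz":0,"turn":-1.9},{"tx":28,"ty":25,"tz":0,"turn":-3.6},{"tx":42,"ty":38,"tz":0,"turn":-5.3},{"tx":54.5,"ty":50.6,"tz":0,"turn":-6.9},{"tx":54.5,"ty":50.6,"tz":50,"turn":-6.9}]' >/dev/null
python3 -m crank '[{"tx":0,"ty":0,"tz":50,"turn":0},{"tx":0,"ty":0,"tz":100,"turn":0},{"tx":0,"ty":0,"tz":110,"turn":0},{"tx":0,"ty":0,"tz":110,"turn":0}]' - 15 >/dev/null
python3 plan.py 0.4265 0.2758 0.124 102
```

```text
t41.10 pos [0.4275 0.2761 0.1299] yaw 101.4 q7 1.21 shift [ 1.1 -0.1 40.9] |d| 41 turn units -0.11 (mod 72) F [ 0.5 -0.6 -0.1] w 18.3mm gf 15.0
```

```bash
python3 -m crank '[{"tx":0,"ty":0,"tz":20,"turn":-0.1},{"tx":0,"ty":0,"tz":36,"turn":-0.1},{"tx":0,"ty":0,"tz":39,"turn":-0.1},{"tx":0,"ty":0,"tz":42,"turn":-0.1},{"tx":0,"ty":0,"tz":42,"turn":-0.1}]' - 10
python3 -m crank '[{"tx":0,"ty":0,"tz":3,"turn":0},{"tx":0,"ty":0,"tz":3,"turn":0}]'
python3 plan.py 0.4265 0.2758 0.124 102
```

```text
time: 41.72
position: [0.4271, 0.2763, 0.0879]
tool_rot: [0.328, -3.124, -0.001]
ft_force: [-1.5, -0.5, 2.6]
grip_width: 0.204
grip_force: 10.0
time: 41.98
position: [0.4274, 0.2765, 0.0847]
tool_rot: [-0.328, 3.124, 0.002]
ft_force: [-2.3, 0.1, 3.1]
grip_width: 0.207
grip_force: 10.0
t41.98 pos [0.4274 0.2765 0.0847] yaw 102.0 q7 1.27 shift [ 1.  -0.5 -4.3] |d| 4 turn units -0.00 (mod 72) F [-2.3  0.1  3.1] w 18.0mm gf 10.0
```

```bash
python3 -m crank '[{"tx":8,"ty":0,"tz":5,"turn":0},{"tx":17,"ty":0,"tz":14,"turn":0},{"tx":25,"ty":0,"tz":22,"turn":0},{"tx":32,"ty":0,"tz":31,"turn":0},{"tx":32,"ty":0,"tz":31,"turn":0}]' - 8
python3 -m crank '[{"tx":6,"ty":0,"tz":10,"turn":0},{"tx":11,"ty":0,"tz":20,"turn":0},{"tx":15,"ty":0,"tz":30,"turn":0},{"tx":19,"ty":0,"tz":41,"turn":0},{"tx":19,"ty":0,"tz":41,"turn":0}]' >/dev/null
python3 -m crank '[{"tx":2,"ty":0,"tz":9,"turn":0},{"tx":3,"ty":0,"tz":16,"turn":0},{"tx":3,"ty":0,"tz":20,"turn":0},{"tx":3,"ty":0,"tz":20,"turn":0}]' - 8
python3 -m crank '[{"tx":0,"ty":0,"tz":0,"turn":0},{"tx":0,"ty":0,"tz":0,"turn":0}]' 25
python3 -m crank '[{"tx":0,"ty":0,"tz":-20,"turn":0},{"tx":0,"ty":0,"tz":-70,"turn":0},{"tx":0,"ty":0,"tz":-130,"turn":0},{"tx":0,"ty":0,"tz":-190,"turn":0},{"tx":0,"ty":0,"tz":-250,"turn":0}]'  30 >/dev/null
python3 plan.py 0.6875 0.1037 0.335 -83
python3 - <<'E'
from h import *
for q in("tray","driver1"): print(q,*marks(q,1),sep="\n ")
im,_=ctrl.get_image("scene")
cv2.imwrite("pics/b3.png",cv2.resize(im[60:180,190:320],None,fx=4.5,fy=4.5,interpolation=2)[:,:,::-1])
E
```

```text
time: 42.6
position: [0.3944, 0.2687, 0.0521]
tool_rot: [0.328, -3.123, 0.002]
ft_force: [-0.1, 0.8, -0.2]
grip_width: 0.203
grip_force: 8.0
time: 43.72
position: [0.3741, 0.2645, -0.0082]
tool_rot: [0.328, -3.124, 0.001]
ft_force: [-0.1, -0.3, -0.8]
grip_width: 0.205
grip_force: 8.0
time: 43.98
position: [0.3744, 0.2648, -0.0077]
tool_rot: [-0.328, 3.124, 0.001]
ft_force: [-0.2, -0.0, -0.9]
grip_width: 0.275
grip_force: 0.0
t44.60 pos [0.3741 0.2644 0.2445] yaw 102.0 q7 0.99 shift [-273.3 -222.1  -55.8] |d| 357 turn units 36.99 (mod 72) F [-0.1  1.3 -0.2] w 30.0mm gf 0.0
tray
 ('top', np.float64(0.4073), np.float64(0.3195), np.float64(0.0031), 0.86)
 ('scene', np.float64(0.4092), np.float64(0.3165), np.float64(-0.0004), 0.83)
 ('scene', np.float64(0.671), np.float64(-0.3176), np.float64(0.0013), 0.64)
driver1
 ('scene', np.float64(0.3934), np.float64(0.3094), np.float64(0.0115), 0.85)
 ('scene', np.float64(0.3811), np.float64(0.355), np.float64(0.0075), 0.77)
 ('scene', np.float64(0.3996), np.float64(0.2726), np.float64(0.0132), 0.59)
```

View pics/b3.png

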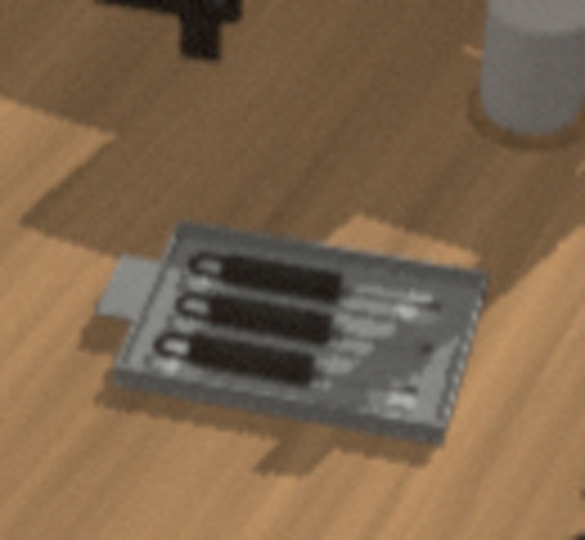

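All three good drivers lie flat and parallel with their eyes at the tab end, at px (205,262), (190,307) and (172,347). Now the snapped ones.

```bash
python3 -m crank '[{"tx":-10,"ty":-10,"tz":-50,"turn":2.1},{"tx":-50,"ty":-40,"tz":-55,"turn":4.2},{"tx":-85,"ty":-70,"tz":-55,"turn":6.3},{"tx":-115,"ty":-95,"tz":-55,"turn":8.4},{"tx":-145,"ty":-120,"tz":-55,"turn":10.5}]' >/dev/null
python3 -m crank '[{"tx":0,"ty":0,"tz":0,"turn":2.1},{"tx":0,"ty":0,"tz":0,"turn":4.2},{"tx":0,"ty":0,"tz":0,"turn":6.3},{"tx":0,"ty":0,"tz":0,"turn":8.4},{"tx":0,"ty":0,"tz":0,"turn":10.5}]' >/dev/null
python3 -m crank '[{"tx":0,"ty":0,"tz":0,"turn":2.1},{"tx":0,"ty":0,"tz":0,"turn":4.2},{"tx":0,"ty":0,"tz":0,"turn":6.3},{"tx":0,"ty":0,"tz":0,"turn":8.4},{"tx":0,"ty":0,"tz":0,"turn":10.5}]' >/dev/null
python3 plan.py 0.6877 0.1037 0.335 -83
```

```text
t46.92 pos [0.5405 0.1773 0.2961] yaw -55.9 q7 -1.15 shift [ 80.6 143.5  -4. ] |d| 165 turn units 5.42 (mod 72) F [ 0.6  0.5 -0.1] w 30.1mm gf 0.0
```

```bash
python3 -m crank '[{"tx":27,"ty":45,"tz":0,"turn":1.8},{"tx":54,"ty":95,"tz":0,"turn":3.6},{"tx":80,"ty":143,"tz":0,"turn":5.4},{"tx":80,"ty":143,"tz":0,"turn":5.4},{"tx":80,"ty":143,"tz":0,"turn":5.4}]' 30 30 >/dev/null
python3 -m crank '[{"tx":0,"ty":0,"tz":30,"turn":0},{"tx":0,"ty":0,"tz":80,"turn":0},{"tx":0,"ty":0,"tz":80,"turn":0},{"tx":0,"ty":0,"tz":80,"turn":0}]' >/dev/null
python3 plan.py 0.6877 0.1037 0.159 -83
python3 - <<'E'
from h import *
for q in("snapped1",): print(q,*marks(q,1),sep="\n ")
E
```

```text
t48.05 pos [0.688  0.1064 0.2194] yaw -82.4 q7 -1.26 shift [-0.9  2.7 95.4] |d| 95 turn units 0.12 (mod 72) F [ 0.   0.8 -0.5] w 30.0mm gf 0.0
snapped1
 ('top', np.float64(0.6974), np.float64(-0.0793), np.float64(0.1322), 0.61)
 ('top', np.float64(0.4037), np.float64(-0.2928), np.float64(0.0021), 0.61)
 ('top', np.float64(0.6749), np.float64(0.1033), np.float64(0.1339), 0.53)
 ('scene', np.float64(0.6985), np.float64(-0.0841), np.float64(0.1299), 0.67)
```

```bash
python3 -m crank '[{"tx":-0.5,"ty":2.5,"tz":30,"turn":0.1},{"tx":-0.5,"ty":2.5,"tz":60,"turn":0.1},{"tx":-0.5,"ty":2.5,"tz":78,"turn":0.1},{"tx":-0.5,"ty":2.5,"tz":94,"turn":0.1},{"tx":-0.5,"ty":2.5,"tz":94,"turn":0.1}]'
python3 -m crank '[{"tx":0,"ty":0,"tz":0,"turn":0},{"tx":0,"ty":0,"tz":0,"turn":0},{"tx":0,"ty":0,"tz":0,"turn":0},{"tx":0,"ty":0,"tz":0,"turn":0}]' 0 40
python3 plan.py 0.6877 0.1037 0.159 -83
```

```text
time: 48.88
position: [0.6873, 0.1024, 0.1224]
tool_rot: [3.136, 0.191, -0.002]
ft_force: [0.0, 0.3, 0.5]
grip_width: 0.345
grip_force: 0.0
time: 49.38
position: [0.6882, 0.1023, 0.1241]
tool_rot: [-3.135, -0.191, -0.002]
ft_force: [-0.6, 0.8, 2.9]
grip_width: 0.201
grip_force: 40.0
t49.38 pos [0.6882 0.1023 0.1241] yaw -83.0 q7 -1.22 shift [-0.4 -1.5  0.1] |d| 2 turn units -0.00 (mod 72) F [-0.6  0.8  2.9] w 17.5mm gf 40.0
```

```bash
python3 -m crank '[{"tx":2,"ty":0,"tz":-2.8,"turn":0},{"tx":3.4,"ty":0,"tz":-4.9,"turn":0},{"tx":-10,"ty":0,"tz":-14.5,"turn":0},{"tx":-25,"ty":0,"tz":-25,"turn":0},{"tx":-41,"ty":0,"tz":-36,"turn":0}]' 
python3 -m crank '[{"tx":-10,"ty":0,"tz":-15,"turn":0},{"tx":-30,"ty":0,"tz":-60,"turn":0},{"tx":-50,"ty":0,"tz":-110,"turn":0},{"tx":-50,"ty":0,"tz":-130,"turn":0}]' >/dev/null
python3 -m crank '[{"tx":-25,"ty":45,"tz":0,"turn":-2},{"tx":-50,"ty":95,"tz":0,"turn":-4},{"tx":-75,"ty":145,"tz":0,"turn":-6},{"tx":-100,"ty":195,"tz":0,"turn":-8},{"tx":-125,"ty":245,"tz":0,"turn":-10}]' >/dev/null
python3 plan.py 0.376 -0.307 0.12 -13
python3 - <<'E'
from h import *
for q in("tray","box"): print(q,*marks(q,1),sep="\n ")
E
```

```text
time: 50.0
position: [0.6459, 0.0969, 0.1602]
tool_rot: [-3.135, -0.19, -0.001]
ft_force: [-0.0, 0.5, -0.1]
grip_width: 0.207
grip_force: 40.0
t51.12 pos [ 0.5022 -0.1686  0.289 ] yaw -32.7 q7 -0.26 shift [-185.   -31.5  203.7] |d| 277 turn units -3.93 (mod 72) F [ 0.6 -0.1 -1.1] w 17.7mm gf 40.0
tray
 ('top', np.float64(0.3937), np.float64(0.332), np.float64(0.002), 0.62)
 ('scene', np.float64(0.3921), np.float64(0.3366), np.float64(0.0029), 0.86)
box
 ('top', np.float64(0.6972), np.float64(-0.0808), np.float64(0.1304), 0.22)
 ('scene', np.float64(0.4042), np.float64(-0.296), np.float64(0.0024), 0.87)
```

```bash
python3 -m crank '[{"tx":-45,"ty":-8,"tz":0,"turn":-1},{"tx":-90,"ty":-16,"tz":0,"turn":-2},{"tx":-135,"ty":-24,"tz":20,"turn":-3},{"tx":-185,"ty":-31,"tz":60,"turn":-3.9},{"tx":-185,"ty":-31,"tz":110,"turn":-3.9}]' >/dev/null
python3 -m crank '[{"tx":0,"ty":0,"tz":40,"turn":0},{"tx":0,"ty":0,"tz":90,"turn":0},{"tx":0,"ty":0,"tz":90,"turn":0}]' >/dev/null
python3 plan.py 0.376 -0.307 0.09 -13
python3 - <<'E'
from h import *
for q in("box","snapped1"): print(q,*marks(q,1),sep="\n ")
im,_=ctrl.get_image("scene")
cv2.imwrite("pics/c1.png",cv2.resize(im[150:340,30:200],None,fx=3,fy=3,interpolation=2)[:,:,::-1])
E
```

```text
t52.52 pos [ 0.3731 -0.3038  0.0858] yaw -13.5 q7 0.52 shift [-2.4  3.9 30.7] |d| 31 turn units -0.11 (mod 72) F [0.3 0.6 1.3] w 17.2mm gf 40.0
box
 ('top', np.float64(0.4064), np.float64(-0.2931), np.float64(0.0023), 0.79)
 ('scene', np.float64(0.4017), np.float64(-0.2971), np.float64(0.0025), 0.96)
snapped1
 ('top', np.float64(0.6962), np.float64(-0.081), np.float64(0.1281), 0.59)
 ('top', np.float64(0.3726), np.float64(-0.3179), np.float64(0.0971), 0.37)
 ('scene', np.float64(0.6962), np.float64(-0.0837), np.float64(0.1281), 0.56)
 ('scene', np.float64(0.3756), np.float64(-0.3167), np.float64(0.0973), 0.5)
```

View pics/c1.png

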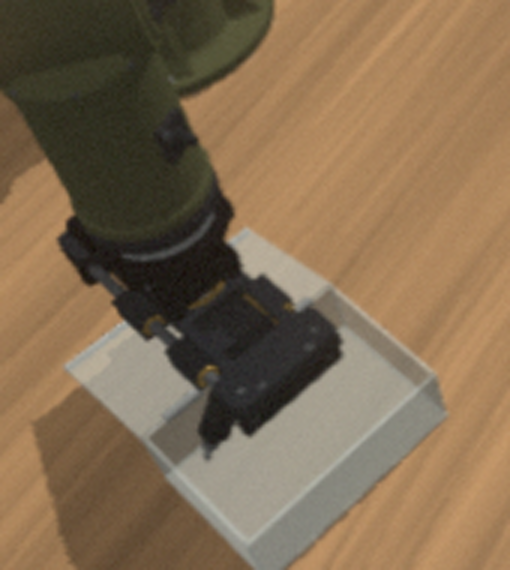

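The snapped one hangs over the lid-side half of the opening, with its stub at px (208,455). Lowering and dropping it.

```bash
python3 -m crank '[{"tx":0,"ty":3,"tz":12,"turn":-0.1},{"tx":0,"ty":3,"tz":24,"turn":-0.1},{"tx":0,"ty":3,"tz":30,"turn":-0.1},{"tx":0,"ty":3,"tz":30,"turn":-0.1}]' - 15
python3 -m crank '[{"tx":0,"ty":0,"tz":0,"turn":0},{"tx":0,"ty":0,"tz":0,"turn":0},{"tx":0,"ty":0,"tz":0,"turn":0}]' 45
python3 -m crank '[{"tx":0,"ty":0,"tz":-50,"turn":0},{"tx":0,"ty":0,"tz":-100,"turn":0},{"tx":0,"ty":0,"tz":-160,"turn":0},{"tx":0,"ty":0,"tz":-220,"turn":0},{"tx":0,"ty":0,"tz":-240,"turn":0}]'  30 
python3 plan.py 0.7105 -0.0793 0.335 -83
python3 - <<'E'
from h import *
for q in("box","snapped1"): print(q,*marks(q,1),sep="\n ")
E
```

```text
time: 53.48
position: [0.3786, -0.306, 0.0587]
tool_rot: [-2.459, -1.954, 0.001]
ft_force: [1.2, 0.2, -0.2]
grip_width: 0.203
grip_force: 15.0
time: 53.85
position: [0.3794, -0.3061, 0.0594]
tool_rot: [2.459, 1.955, 0.001]
ft_force: [0.4, 0.4, -0.4]
grip_width: 0.455
grip_force: 0.0
time: 54.48
position: [0.3804, -0.307, 0.3029]
tool_rot: [2.456, 1.952, 0.008]
ft_force: [-0.5, 0.3, -0.9]
grip_width: 0.345
grip_force: 0.0
t54.48 pos [ 0.3804 -0.307   0.3029] yaw -13.0 q7 0.23 shift [296.2 270.2   5. ] |d| 401 turn units 13.99 (mod 72) F [-0.5  0.3 -0.9] w 30.0mm gf 0.0
box
 ('top', np.float64(0.4065), np.float64(-0.2955), np.float64(0.0019), 0.55)
 ('scene', np.float64(0.4043), np.float64(-0.2983), np.float64(-0.0017), 0.84)
 ('scene', np.float64(0.6747), np.float64(0.0054), np.float64(-0.001), 0.67)
snapped1
 ('top', np.float64(0.3851), np.float64(-0.2874), np.float64(0.0146), 0.8)
 ('top', np.float64(0.6985), np.float64(-0.0838), np.float64(0.1282), 0.68)
 ('scene', np.float64(0.6954), np.float64(-0.0832), np.float64(0.1266), 0.77)
 ('scene', np.float64(0.3831), np.float64(-0.2852), np.float64(0.013), 0.69)
```

```bash
python3 -m crank '[{"tx":35,"ty":35,"tz":0,"turn":2.1},{"tx":75,"ty":70,"tz":0,"turn":4.2},{"tx":115,"ty":105,"tz":0,"turn":6.3},{"tx":155,"ty":140,"tz":0,"turn":8.4},{"tx":195,"ty":178,"tz":0,"turn":10.5}]' >/dev/null
python3 plan.py 0.7107 -0.0793 0.335 -83
```

```text
t55.50 pos [ 0.5976 -0.155   0.298 ] yaw -65.9 q7 -0.70 shift [134.2 -22.8  -2.2] |d| 136 turn units 3.43 (mod 72) F [-0.4  0.   1.4] w 30.2mm gf 0.0
```

```bash
python3 -m crank '[{"tx":45,"ty":-8,"tz":0,"turn":1.8},{"tx":90,"ty":-15,"tz":0,"turn":3.5},{"tx":134,"ty":-23,"tz":0,"turn":3.5},{"tx":134,"ty":-23,"tz":0,"turn":3.5},{"tx":134,"ty":-23,"tz":0,"turn":3.5}]' 30 30 >/dev/null
python3 -m crank '[{"tx":0,"ty":0,"tz":30,"turn":0},{"tx":0,"ty":0,"tz":80,"turn":0},{"tx":0,"ty":0,"tz":80,"turn":0},{"tx":0,"ty":0,"tz":80,"turn":0}]' >/dev/null
python3 plan.py 0.7107 -0.0793 0.159 -83
```

```text
t56.62 pos [ 0.7091 -0.0807  0.2214] yaw -83.1 q7 -1.05 shift [ 1.5 -1.2 97.4] |d| 97 turn units -0.02 (mod 72) F [1.  0.4 0.3] w 30.3mm gf 0.0
```

```bash
python3 -m crank '[{"tx":1,"ty":-1,"tz":30,"turn":0},{"tx":1,"ty":-1,"tz":60,"turn":0},{"tx":1,"ty":-1,"tz":80,"turn":0},{"tx":1,"ty":-1,"tz":96.5,"turn":0},{"tx":1,"ty":-1,"tz":96.5,"turn":0}]'
python3 -m crank '[{"tx":0,"ty":0,"tz":0,"turn":0},{"tx":0,"ty":0,"tz":0,"turn":0},{"tx":0,"ty":0,"tz":0,"turn":0},{"tx":0,"ty":0,"tz":0,"turn":0}]' 0 40
python3 plan.py 0.7107 -0.0793 0.159 -83
```

```text
time: 57.25
position: [0.7095, -0.0786, 0.1221]
tool_rot: [-3.136, -0.191, 0.002]
ft_force: [-0.1, 0.3, 0.8]
grip_width: 0.344
grip_force: 0.0
time: 57.75
position: [0.7104, -0.0789, 0.1237]
tool_rot: [3.135, 0.191, 0.003]
ft_force: [-0.1, -0.8, 3.7]
grip_width: 0.202
grip_force: 40.0
t57.75 pos [ 0.7104 -0.0789  0.1237] yaw -83.0 q7 -1.01 shift [ 0.3  0.4 -0.3] |d| 1 turn units -0.01 (mod 72) F [-0.1 -0.8  3.7] w 17.6mm gf 40.0
```

```bash
python3 -m crank '[{"tx":2,"ty":0,"tz":-2.8,"turn":0},{"tx":3.4,"ty":0,"tz":-4.9,"turn":0},{"tx":-10,"ty":0,"tz":-14.5,"turn":0},{"tx":-25,"ty":0,"tz":-25,"turn":0},{"tx":-41,"ty":0,"tz":-36,"turn":0}]' 
python3 -m crank '[{"tx":-10,"ty":0,"tz":-15,"turn":0},{"tx":-30,"ty":0,"tz":-60,"turn":0},{"tx":-50,"ty":0,"tz":-110,"turn":0},{"tx":-50,"ty":0,"tz":-130,"turn":0}]' >/dev/null
python3 -m crank '[{"tx":-25,"ty":30,"tz":0,"turn":-2},{"tx":-50,"ty":60,"tz":0,"turn":-4},{"tx":-75,"ty":90,"tz":0,"turn":-6},{"tx":-100,"ty":120,"tz":0,"turn":-8},{"tx":-125,"ty":150,"tz":0,"turn":-10}]' >/dev/null
python3 plan.py 0.426 -0.318 0.12 -13
python3 - <<'E'
from h import *
for q in("tray","box"): print(q,*marks(q,1),sep="\n ")
E
```

```text
time: 58.38
position: [0.668, -0.0841, 0.1598]
tool_rot: [-3.136, -0.19, -0.001]
ft_force: [0.0, -0.3, 0.7]
grip_width: 0.198
grip_force: 40.0
t59.50 pos [ 0.513  -0.2543  0.2885] yaw -32.7 q7 -0.00 shift [-100.7  -38.9  203.4] |d| 230 turn units -3.93 (mod 72) F [ 0.4  0.  -1.4] w 17.5mm gf 40.0
tray
 ('top', np.float64(0.3929), np.float64(0.3307), np.float64(0.0027), 0.91)
 ('top', np.float64(0.3585), np.float64(0.371), np.float64(0.0108), 0.54)
 ('top', np.float64(0.4058), np.float64(-0.2972), np.float64(0.0001), 0.43)
 ('scene', np.float64(0.3907), np.float64(0.3331), np.float64(0.0019), 0.62)
box
 ('top', np.float64(0.4054), np.float64(-0.2955), np.float64(0.0023), 0.56)
 ('scene', np.float64(0.4062), np.float64(-0.298), np.float64(-0.001), 0.58)
```

```bash
python3 -m crank '[{"tx":-25,"ty":-10,"tz":0,"turn":-1},{"tx":-50,"ty":-20,"tz":0,"turn":-2},{"tx":-75,"ty":-30,"tz":20,"turn":-3},{"tx":-100,"ty":-39,"tz":60,"turn":-3.9},{"tx":-100,"ty":-39,"tz":110,"turn":-3.9}]' >/dev/null
python3 -m crank '[{"tx":0,"ty":0,"tz":40,"turn":0},{"tx":0,"ty":0,"tz":90,"turn":0},{"tx":0,"ty":0,"tz":90,"turn":0}]' >/dev/null
python3 plan.py 0.426 -0.318 0.09 -13
python3 - <<'E'
from h import *
for q in("box","snapped1"): print(q,*marks(q,1),sep="\n ")
E
```

```text
t60.90 pos [ 0.4242 -0.3141  0.0856] yaw -13.5 q7 0.58 shift [-3.4  2.9 30.5] |d| 31 turn units -0.10 (mod 72) F [-0.  -0.1  0.2] w 18.0mm gf 40.0
box
 ('top', np.float64(0.4037), np.float64(-0.2941), np.float64(0.0018), 0.85)
 ('scene', np.float64(0.4057), np.float64(-0.2982), np.float64(-0.002), 0.58)
 ('scene', np.float64(0.4213), np.float64(-0.3325), np.float64(0.0925), 0.5)
snapped1
 ('top', np.float64(0.3825), np.float64(-0.2893), np.float64(0.0146), 0.74)
 ('top', np.float64(0.4222), np.float64(-0.3292), np.float64(0.0938), 0.58)
 ('scene', np.float64(0.419), np.float64(-0.3309), np.float64(0.0957), 0.71)
```

```bash
python3 -m crank '[{"tx":0,"ty":3,"tz":12,"turn":-0.1},{"tx":0,"ty":3,"tz":24,"turn":-0.1},{"tx":0,"ty":3,"tz":30,"turn":-0.1},{"tx":0,"ty":3,"tz":30,"turn":-0.1}]' - 15
python3 -m crank '[{"tx":0,"ty":0,"tz":0,"turn":0},{"tx":0,"ty":0,"tz":0,"turn":0},{"tx":0,"ty":0,"tz":0,"turn":0}]' 45
python3 -m crank '[{"tx":0,"ty":0,"tz":-50,"turn":0},{"tx":0,"ty":0,"tz":-100,"turn":0},{"tx":0,"ty":0,"tz":-160,"turn":0},{"tx":0,"ty":0,"tz":-220,"turn":0},{"tx":0,"ty":0,"tz":-240,"turn":0}]'  30 
python3 -m crank '[{"tx":20,"ty":-30,"tz":0,"turn":0},{"tx":50,"ty":-80,"tz":0,"turn":0},{"tx":70,"ty":-130,"tz":0,"turn":0},{"tx":70,"ty":-150,"tz":0,"turn":0},{"tx":70,"ty":-150,"tz":0,"turn":0}]'  30 >/dev/null
python3 - <<'E'
from h import *
for q in("tray","driver1","box","snapped1"): print(q,*marks(q,1),sep="\n ")
a,_=ctrl.get_image("scene"); b,_=ctrl.get_image("top")
A=cv2.resize(a[60:340,20:320],(450,420)); B1=cv2.resize(b[190:330,70:200],None,fx=2.4,fy=2.4,interpolation=2); 
c=np.zeros((420,770,3),np.uint8); c[:,:450]=A; c[:B1.shape[0],450:450+B1.shape[1]]=B1
cv2.imwrite("pics/e1.png",c[:,:,::-1])
E
```

```text
time: 61.8
position: [0.4286, -0.3169, 0.0578]
tool_rot: [-2.458, -1.954, 0.002]
ft_force: [0.4, -0.8, -0.1]
grip_width: 0.208
grip_force: 15.0
time: 62.18
position: [0.4296, -0.3172, 0.059]
tool_rot: [2.459, 1.955, 0.001]
ft_force: [-1.2, -1.1, -0.8]
grip_width: 0.457
grip_force: 0.0
time: 62.8
position: [0.4305, -0.3183, 0.3026]
tool_rot: [2.455, 1.952, 0.006]
ft_force: [-0.2, -0.3, -0.3]
grip_width: 0.346
grip_force: 0.0
tray
 ('top', np.float64(0.3922), np.float64(0.333), np.float64(0.0021), 0.66)
 ('top', np.float64(0.4886), np.float64(0.3089), np.float64(0.0094), 0.61)
 ('scene', np.float64(0.4785), np.float64(0.3492), np.float64(0.0139), 0.73)
driver1
 ('top', np.float64(0.3697), np.float64(0.3292), np.float64(0.0095), 0.91)
 ('top', np.float64(0.3584), np.float64(0.3669), np.float64(0.0112), 0.8)
 ('top', np.float64(0.3736), np.float64(0.2834), np.float64(0.0181), 0.75)
 ('scene', np.float64(0.3638), np.float64(0.3738), np.float64(0.0093), 0.77)
 ('scene', np.float64(0.3808), np.float64(0.2885), np.float64(0.0146), 0.73)
 ('scene', np.float64(0.3744), np.float64(0.324), np.float64(0.0105), 0.7)
box
 ('top', np.float64(0.4045), np.float64(-0.2983), np.float64(0.0017), 0.87)
 ('scene', np.float64(0.4039), np.float64(-0.2966), np.float64(-0.0016), 0.8)
snapped1
 ('top', np.float64(0.4327), np.float64(-0.3012), np.float64(0.0146), 0.71)
 ('scene', np.float64(0.3811), np.float64(-0.2849), np.float64(0.0125), 0.98)
 ('scene', np.float64(0.4311), np.float64(-0.2984), np.float64(0.0112), 0.51)
```

View pics/e1.png

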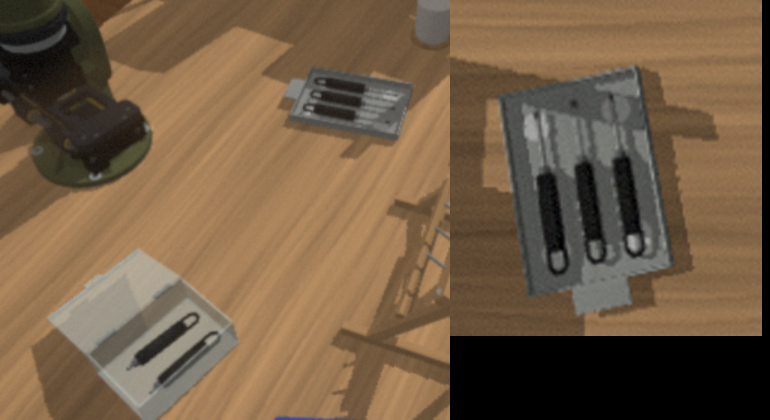

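The final view shows the three drivers flat and parallel in the tray, handles at the tab end. They slid only slightly when the tray was knocked aside. Both snapped ones lie in the box, the rack pegs are empty and the gripper is clear.

```bash
python3 -c "
from bench import ctrl
print(ctrl.get_state()['time'],ctrl.close_job())"
```

```text
the job is handed in; nothing more can be done
64.325 None
```

The rack is cleared and the job handed in at 64 s: three good screwdrivers lie flat in the tray with handles at the tab end, and both snapped ones are in the box.

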